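# Lay a standing carton down and close up the stock lane

## Robot

A 7-joint arm with a two-finger parallel gripper is mounted at the origin on the work surface. World frame = base frame: x ahead of the robot, y to its left, z up, the work surface at z = 0. Lengths are in mm, angles in degrees, forces in N, time in s.
With the tool pointing down it reaches from about 400 to 900 mm from the base axis. Payload 5.5 kg.
Tool frame: the origin (TCP) lies midway between the tips of the shut fingers; the grasp point (between the pads) lies 19 mm behind it; z points along the fingers, y is the direction in which the jaws open and shut (so a half turn about z gives the same grasp; the last joint's range is limited). The gripper opens to 85 mm and grips with 20 to 120 N. Pads are 22 mm wide; open, the fingers measure 114 mm over their backs; the gripper's body (76 mm by 85 mm) begins 54 mm behind the grasp point. The pads swing forward as they close: fully open they stand 13 mm farther back than shut.
Start: joints at [87.617, 28.699, -24.465, 88.831, 12.651, 65.22, -12.049], TCP at [195.101, -620.029, 197.71] pointing down, gripper open.
Joint ranges: [-164.97, 164.97], [-17.58, 116.51], [-87.97, 89.64], [11.32, 138.91], [-80.73, 260.73], [10.89, 115.49], [-147.41, 147.41]. Speed limits (degrees/s): [147.25, 147.25, 180, 180, 180, 180, 180].

## Interface

Orientations are given as [roll, pitch, yaw] about the fixed x, y, z axes, in that order (R = Rz(yaw) Ry(pitch) Rx(roll)).
In Python, from bench import get_state, capture, camera_model, close_job, silhouettes gives the robot as it stands.
- The arm moves only by the tool play_rows, never from a script. Its arguments are lists of equal length, an entry for each row: "xyz": the shift along the tool's x, y, z in m, a list of three; "roll": the turn about the tool's z in degrees; "hand": the closure, from -1 (fully open) to 1 (shut), so that 0 is half open. A call has 1 to 20 rows; each row is the pose to reach, as a shift and turn from the pose measured when the call began, along the tool's axes at that moment; what a row does not reach only later rows make up. A row lasts 1/8 s, in which the tool goes at most 62.5 mm and 10.7 degrees, less where a joint would pass 70% of its speed; a pose out of reach is approached as far as the arm can. A call with a gripper value outside its range is refused whole. The fingers move at their own pace and stop on an object; "force" is the grip in N (left out, the last holds). Time passes only in rows, so rows that repeat a pose let the fingers close. It gives the time, the measured TCP pose, the force and the opening at its end, in the units of the state.
- get_state(): the state, without advancing time (a new reading comes with each control period).
- capture(name): name is "scene" or "top"; returns the picture (400x640x3 uint8, red, green, blue); there is no depth.
- camera_model(name): a dict with "fx", "fy", "cx", "cy" (pixels), "k1" (the pictures are not rectified: a ray, as slopes to the right and down, at radius r is drawn at 1 + k1 r^2 times it, then the intrinsics apply), "extrinsics" (4x4, takes a point from world to camera coordinates). Camera axes: x right, y up, looking along -z (the intrinsics and any distortion apply to the point x, -y, -z); pixel columns grow to the right and rows downward; lengths in mm; the calibration is good to about 2 mm. A picture is of the moment at which its call begins. camera_model takes no time and is no camera call.
- close_job(): hands the job in, once; it reports no verdict.
Trained networks look in the newest picture that a camera, given by its name, has taken for a name from the list of things; names that differ only in an ending like _2 or _b are one class to them, and where a whole thing is asked for, a point or a joint stands for the part that bears it (a point fixed in the world has none). Each returns a list of dicts, best first, with "confidence" (0 to 1); they miss things now and then, are a little off and sometimes report something else, mostly with a low value. They report only what shows in the picture. A call takes as long as a camera call. They do not tell look-alikes from the thing itself.
- silhouettes(camera, target): "mask" (400x640 bool, what is visible of it) and "rect" ([left, top, right, bottom] in pixels, round what is visible of it).
The state is a dict: "t": time; "q": joint angles; "joint_vel": joint speeds; "tau": joint torques, N m; "tool_pos": TCP position; "ee_rot": TCP orientation; "wrist_force": force on the tool from outside, world axes, zero at the start; "torque": the same for the moment, N m; "grip_width": finger opening in mm.
Only numpy, scipy, OpenCV 4.12 (cv2) and the standard library are available. Lean on these libraries where they do the work, as an engineer would, in place of code of your own. Each camera call takes 0.05 s, during which the arm holds its last target.

## Task

Put the standing carton away in the bench lane: it is too tall to go under the riser shelf, so without lifting it or shoving it along upright, tip it over towards the lane so that it lies on its broad side. Slide it in between the guides behind the carton already there and press the row up firmly against the yellow end stop, so that no gaps are left, but gently enough not to crush the cardboard. Leave everything else on the bench as it stands.

Things in the scene. Friction and masses are not known exactly. Their poses are not given: they have to be found in the camera images.
- carton_mid (a point): Centre of the loose brown carton to be put away (blue patch on one side): 130 mm wide (its x), 95 mm deep (its y), 200 mm tall (its z, up while it stands), 0.5 to 0.9 kg. It stands in front of the lane, its +y face to the lane, up to 25 mm off the lane's middle line and turned up to 0.15 rad. Tipped over, its z points into the lane: 200 mm long, 130 wide, 95 high.
- carton_foot (a point): Middle of the carton's lower edge on the lane side, at the bench, about which it tips; axes as the carton's. The carton goes over once leaned some 25 degrees; pushed lower than about two thirds of its height it may slide instead.
- lane_mouth (a point): Mouth of the fixed lane, on its middle line at bench height; placed anew each time, turned up to 0.15 rad. +y runs inwards along the lane, x across, z up. Two grey guides 40 mm high, inner faces at x = -71 and +71 mm, run from y = 40 to 306 mm; at the mouth (y = -10 to 40 mm) they flare to 170 mm apart. With the row closed up the carton's outer end is within 12 mm of the mouth.
- lane: The fixed lane with its riser shelf; origin and axes as lane_mouth. The riser, 300 mm wide on posts at x = -150 and +150 mm, covers the lane from y = 90 to 290 mm; 153 mm clear below, deck top at 183 mm, two tins on it.
- end_stop: The end stop that closes the lane: a grey base fixed to the bench (origin and axes of this entry are the lane mouth's) with an upright yellow plate, 160 mm wide, 93 mm high, slid along two slots and clamped by wing bolts. Its face to the cartons is clamped anywhere from y = 288 to 312 mm, not given: find it by feel. It does not give under the push.
- stocked_mid (a point): Centre of the carton already in the lane, loose: 126 mm wide (x), 100 mm long along the lane (y), 95 mm high (z), 0.3 to 0.55 kg. It stands some 10 to 85 mm short of the end stop and slides when pushed; to slide both cartons takes some 4 to 12 N (mass and friction differ each time).
- stocked: The same carton in the lane; origin at the centre of its underside. A firm press home is 5 N or more between it and the end stop, held half a second; over 18 N there crushes it. This adds to the push that slides the cartons.
- carton: The same carton; origin at the centre of its (standing) underside. Thin card: more than 40 N from the hand dents it. Bench free around it: 0.2 m to both sides of the lane's middle line, from the mouth to 0.42 m before it.
- sauce: Brown sauce bottle with yellow cap, 60 mm across, 190 mm tall, a bystander; origin at its foot.
- dressing: White bottle with green cap, 62 mm across, 200 mm tall, a bystander; origin at its foot.
- spread: Brown jar with red lid, 76 mm across, 110 mm tall, a bystander; origin at its foot.
- tin_a: Red tin on the riser shelf, 74 mm across, 100 mm tall, a bystander; origin at its foot.
- tin_b: Yellow tin on the riser shelf, 74 mm across, 100 mm tall, a bystander; origin at its foot.
Not all that is in view belongs to the job. Leave any green or white look-alike of the carton alone.

How it is judged (in metres and radians):
On the way, in this order (a step that is already met when the one before it is completed fails the run):
1. the carton has been tipped over towards the lane and lies at rest on its broad side (angle between carton_mid's own z axis and vertical between 1.5 and 1.64 rad and angle between carton_mid's own y axis and vertical above 3 rad and linear speed of carton below 0.03 m/s), for 0.2 s.
2. it has been slid between the guides (y of carton_mid in the frame of lane_mouth above 0 m and x of carton_mid in the frame of lane_mouth between -0.012 and 0.012 m and angle between the z axis of carton and the y axis of lane, either way round below 0.08 rad), for 0.1 s.
3. the row has been pressed firmly (5 N or more) against the end stop by the hand (contact force between stocked and end_stop above 5 N and contact force between carton and stocked above 5 N and contact force between any of the fingers, the arm and carton above 5 N), for 0.3 s.
At the end, for the whole second after the job is handed in: Carton lying on its broad side between the guides, square (0.06 rad), within 9 mm of the middle line, its centre 86 to 114 mm inside the mouth, under 2.5 mm from the other carton, whose centre is at least 236 mm inside; both at rest and let go (y of carton_mid in the frame of lane_mouth between 0.0855 and 0.1145 m and x of carton_mid in the frame of lane_mouth between -0.009 and 0.009 m and angle between carton_mid's own y axis and vertical above 3.06 rad and angle between the z axis of carton and the y axis of lane, either way round below 0.06 rad and angle between stocked_mid's own z axis and vertical below 0.05 rad and linear speed of each of carton, stocked below 0.01 m/s and z of stocked_mid in the frame of carton_mid below 0.1525 m and y of stocked_mid in the frame of lane_mouth above 0.2355 m); the robot touches nothing.
It fails at once if the carton is lifted off the bench (height (world z) of carton_mid above 0.14 m).
It fails at once if the carton is shoved along upright (its foot moved more than 40 mm before it tips) (angle between carton_mid's own z axis and vertical below 0.3 rad and distance of carton_foot from where it was at the start of the episode above 0.04 m).
It fails at once if the carton in the lane is crushed against the stop (over 18 N) (contact force between stocked and end_stop above 18 N).
It fails at once if the carton is dented by the hand (over 40 N) (contact force between any of the fingers, the arm and carton above 40 N).
It fails at once if a bystander is knocked (moved more than 15 mm) (distance of any of sauce, dressing, spread, tin_a, tin_b from where it was at the start of the episode above 0.015 m).
It also fails if it takes over 72 s, if anything falls off the work surface, if the arm or the gripper's body presses on something with over 40 N, if the wrist force passes 120 N, or if a joint passes its speed limit or range.

## Working session

There is one attempt and no reset: what is moved stays moved. The work goes in short steps, Python scripts to look and compute and a tool call to move; the robot and the scene stay as the last step left them, time stands still between calls to the robot, and variables do not carry over. Pictures are saved under pics/ and viewed, and the job is handed in when it is done.

Besides the shell and the picture viewer there is one more tool, called after "Emit:" by a JSON object that holds its "name" and its "arguments", one argument or row to a line. play_rows: Moves the arm, as the interface text tells. Its arguments: {"type":"object","properties":{"xyz":{"type":"array","items":{"type":"array","items":{"type":"number"}}},"roll":{"type":"array","items":{"type":"number"}},"hand":{"type":"array","items":{"type":"number"}},"force":{"type":"number"}},"required":["xyz","roll","hand"]}

```bash
mkdir -p pics; ls
python3 - <<'E'
from bench import *
import cv2
print(get_state())
for n in ("scene","top"):
    im=capture(n); cv2.imwrite(f"pics/{n}0.png",im[:,:,::-1]); print(n,camera_model(n))
E
```

```text
pics
{'t': 0.0, 'q': array([ 87.6172738 ,  28.75517151, -24.45377748,  88.8912598 ,
        12.65129705,  65.22010821, -12.04991969]), 'joint_vel': array([-0.0100294 , -0.10255839, -0.0240548 ,  0.06574075, -0.02933369,
        0.0102281 ,  0.03327331]), 'tau': array([ 4.22431194e-04, -5.69530964e+01, -5.81607297e+00, -2.80945837e+01,
        1.05718762e-02,  1.21968531e-02,  1.12870157e-05]), 'tool_pos': array([ 194.79225919, -619.32725862,  196.64671034]), 'ee_rot': array([-1.79887161e+02, -3.97834743e-03,  1.74659942e+01]), 'wrist_force': array([ 0.29430371, -0.51752613, -0.11537633]), 'torque': array([0.01858282, 0.00236838, 0.08730434]), 'grip_width': 85.41300197432312}
scene {'fx': 427.5084856754065, 'fy': 427.5084856754065, 'cx': 317.48073521109893, 'cy': 197.5036466304701, 'k1': -0.035153292079287274, 'extrinsics': array([[ 8.98619383e-01, -4.38697216e-01, -5.28737846e-03,
        -5.20914059e+02],
       [ 4.19380985e-01,  8.55388129e-01,  3.04024240e-01,
        -2.43741656e+02],
       [-1.28851827e-01, -2.75419501e-01,  9.52649623e-01,
        -1.16733760e+03],
       [ 0.00000000e+00,  0.00000000e+00,  0.00000000e+00,
         1.00000000e+00]])}
top {'fx': 410.868290823904, 'fy': 410.868290823904, 'cx': 316.5244754614089, 'cy': 196.84388907954113, 'k1': 0.03329072922498229, 'extrinsics': array([[-1.78876202e-02, -9.99838139e-01, -1.93092925e-03,
        -1.16085575e+01],
       [ 9.88607499e-01, -1.79753017e-02,  1.49439288e-01,
        -5.61376685e+02],
       [-1.49449809e-01,  7.64182092e-04,  9.88769018e-01,
        -1.15867479e+03],
       [ 0.00000000e+00,  0.00000000e+00,  0.00000000e+00,
         1.00000000e+00]])}
```

View pics/scene0.png

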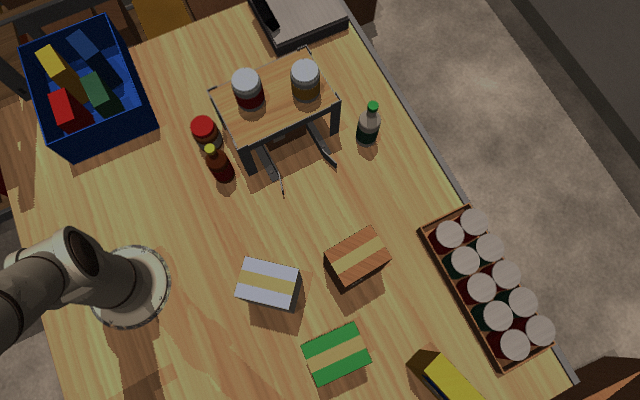

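View pics/top0.png

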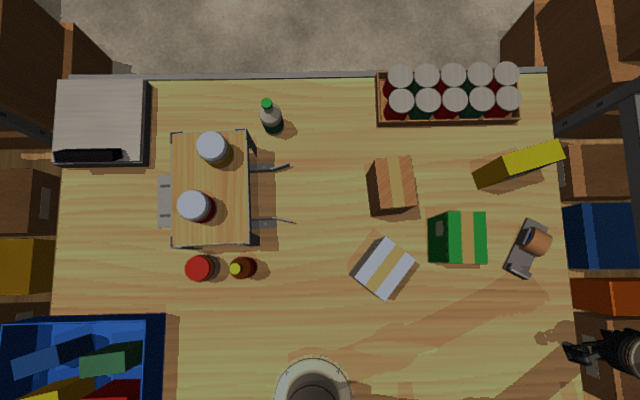

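```bash
cat > h.py <<'E'
from bench import *
import numpy as np, cv2
from scipy.optimize import least_squares
def proj(n,P):
    c=camera_model(n);P=np.atleast_2d(P).astype(float);E=c["extrinsics"]
    q=P@E[:3,:3].T+E[:3,3]; s=np.c_[q[:,0],-q[:,1]]/(-q[:,2:3]); r2=(s**2).sum(1,keepdims=True)
    s=s*(1+c["k1"]*r2); return s*[c["fx"],c["fy"]]+[c["cx"],c["cy"]]
def unproj(n,uv,z):
    uv=np.asarray(uv,float)
    f=lambda p: proj(n,[[p[0],p[1],z]])[0]-uv
    return least_squares(f,[550,0]).x
def boxpts(x,y,yaw,xs,ys,zs):
    c,s=np.cos(yaw),np.sin(yaw)
    return np.array([[x+c*a-s*b,y+s*a+c*b,z] for a,b,z in zip(xs,ys,zs)])
E
python3 - <<'E'
from h import *
for n,(x0,y0,x1,y1) in {"scene":(200,50,420,320),"top":(140,100,440,320)}.items():
    im=cv2.imread(f"pics/{n}0.png")
    if n=="top":
        a=cv2.resize(im[120:260,140:310],None,fx=4.5,fy=4.2,interpolation=2);cv2.imwrite("pics/t_lane.png",a)
        a=cv2.resize(im[140:230,350:440],None,fx=6,fy=6,interpolation=2);cv2.imwrite("pics/t_box.png",a)
    else:
        a=cv2.resize(im[60:210,190:390],None,fx=4,fy=4,interpolation=2);cv2.imwrite("pics/s_lane.png",a)
        a=cv2.resize(im[215:305,310:400],None,fx=6,fy=6,interpolation=2);cv2.imwrite("pics/s_box.png",a)
E
```

```text
(no output)
```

View pics/t_lane.png

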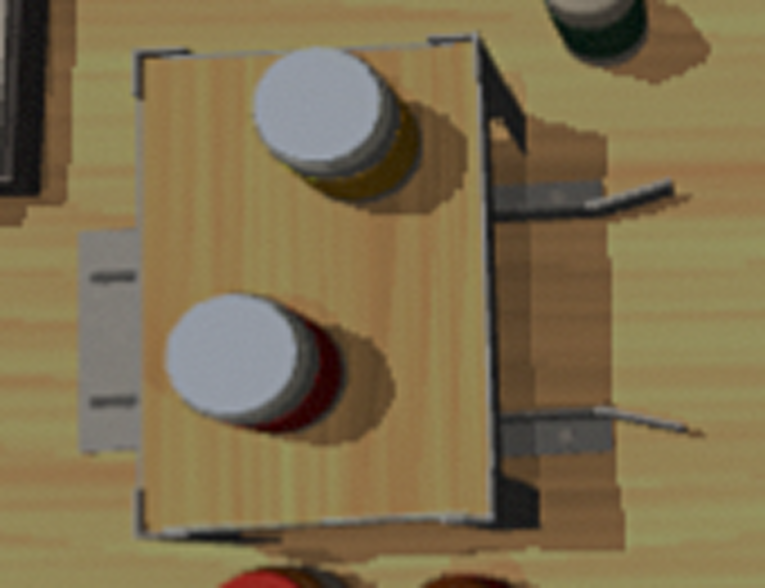

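View pics/t_box.png

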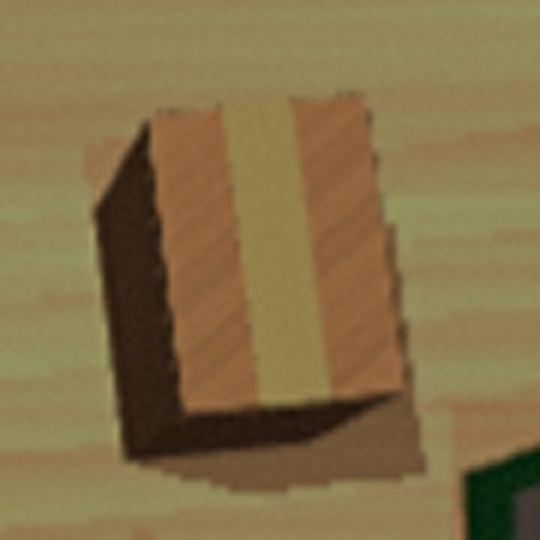

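View pics/s_lane.png

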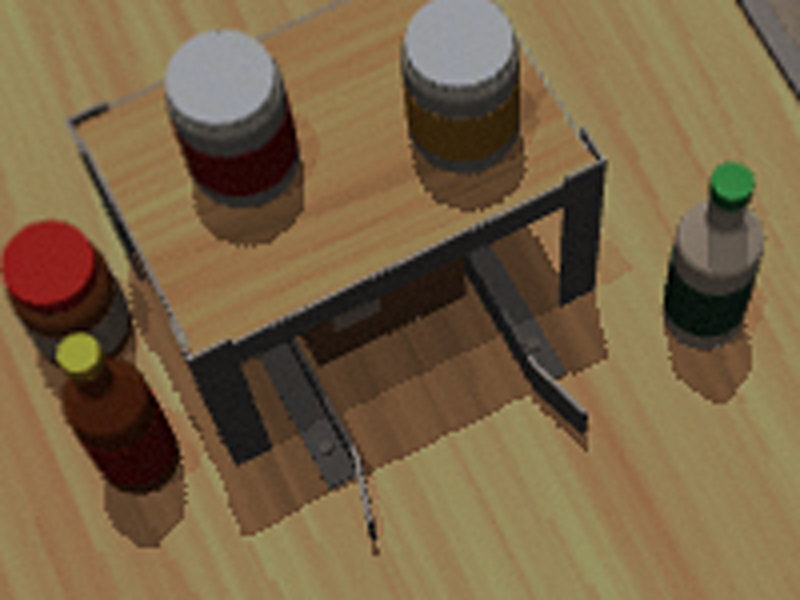

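View pics/s_box.png

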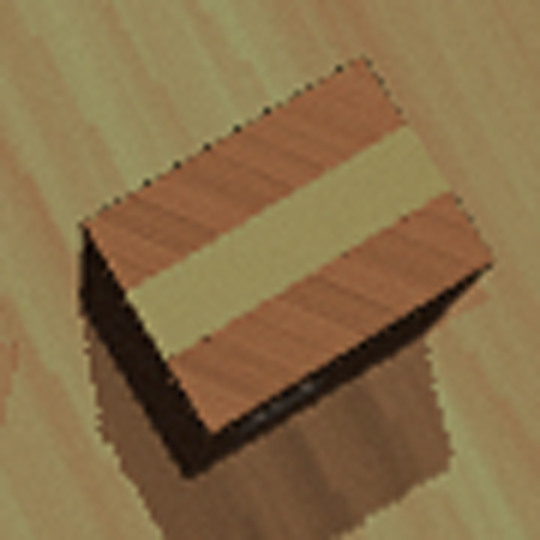

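```bash
cat > m1.py <<'E'
from h import *
# carton
T=[(375,158.8),(410.8,155.6),(417.2,205),(380.5,208.8),(366.2,175),(371.2,216.7)]
TL=[(65,47.5,200),(65,-47.5,200),(-65,-47.5,200),(-65,47.5,200),(65,47.5,0),(-65,47.5,0)]
S=[(323.8,252),(370.8,225),(392,258.8),(345.3,287)]
SL=[(-65,47.5,200),(65,47.5,200),(65,-47.5,200),(-65,-47.5,200)]
def fit(T,TL,S,SL,p0,free=3):
    def P(p,L):
        L=np.array(L,float); return boxpts(p[0],p[1],p[2],L[:,0],L[:,1],L[:,2])
    f=lambda p: np.r_[(proj("top",P(p,TL))-T).ravel(),(proj("scene",P(p,SL))-S).ravel()]
    r=least_squares(f,p0,loss="soft_l1"); print(r.x, np.degrees(r.x[2])); print(f(r.x).reshape(-1,2).round(1).tolist()); return r.x
if __name__=="__main__":
    c=fit(T,TL,S,SL,[560,-190,0])
    LT=[(170.4,132.6),(245.8,128.8),(249.6,244.3),(170.7,247.9),(272.7,169.5),(274,217.6),(289.3,164),(293.3,221.9)]
    LTL=[(150,290,183),(150,90,183),(-150,90,183),(-150,290,183),(72,40,40),(-72,40,40),(87,-10,40),(-87,-10,40)]
    LS=[(207,90.5),(237.5,148.75),(341.3,100)]
    LSL=[(-150,290,183),(-150,90,183),(150,90,183)]
    l=fit(LT,LTL,LS,LSL,[560,80,0])
    d=c[:2]-l[:2];R=np.array([[np.cos(l[2]),np.sin(l[2])],[-np.sin(l[2]),np.cos(l[2])]])
    print("carton in lane",R@d,"rel yaw",c[2]-l[2])
E
python3 m1.py
```

```text
[ 5.73617931e+02 -2.24891451e+02  7.65062844e-02] 4.383487202521744
[[-0.4, -0.6], [0.7, -0.8], [0.9, -0.3], [0.1, -0.5], [-0.6, -0.9], [-0.8, -0.3], [-1.1, 0.3], [-0.9, -0.3], [0.0, 0.3], [-1.3, 1.1]]
[5.77020000e+02 6.46869737e+01 3.17956351e-02] 1.8217556957092285
[[-0.1, -0.1], [0.9, 0.2], [-0.0, -1.1], [-0.7, -0.6], [-0.2, -0.7], [0.2, -0.4], [-0.1, -1.0], [-1.7, -0.4], [-1.1, 0.4], [-0.9, 2.5], [-1.6, 2.4]]
carton in lane [ -12.60612765 -289.32390781] rel yaw 0.044710649345953944
```

Emit:
{"name": "play_rows", "arguments": {
  "xyz": [
    [0,0,-0.05],
    [0,0,-0.105],
    [0.042,-0.016,-0.105],
    [0.084,-0.032,-0.105],
    [0.126,-0.048,-0.105],
    [0.168,-0.064,-0.105],
    [0.21,-0.08,-0.105],
    [0.252,-0.096,-0.105],
    [0.294,-0.112,-0.105],
    [0.336,-0.128,-0.105],
    [0.378,-0.144,-0.105],
    [0.42,-0.16,-0.105],
    [0.459,-0.175,-0.105],
    [0.459,-0.175,-0.105],
    [0.459,-0.175,-0.105],
    [0.459,-0.175,-0.105]
  ],
  "roll": [0,0,-7,-14,-21,-28,-35,-42,-49,-56,-63,-70,-77,-77,-77,-77],
  "hand": [-1,-1,-1,-1,-1,-1,-1,-1,-1,-1,-1,-1,-1,-1,-1,-1]
}}

```text
t: 2.1
tool_pos: [579.1, -316.5, 301.8]
ee_rot: [-179.9, -0.1, 94.3]
wrist_force: [0.1, 0.1, 0.7]
grip_width: 85.3
```

Run:
```python
from h import *
s=get_state();print(s)
for n in ("scene","top"):
    im=capture(n); cv2.imwrite(f"pics/{n}1.png",im[:,:,::-1])
```

```text
{'t': 2.1, 'q': array([ 57.05855435,  30.40418509, -46.82400047,  79.16262739,
        21.98380774,  79.84098531,  14.65892678]), 'joint_vel': array([ 0.35782435, -0.21025455, -0.15496861, -0.02199742, -0.10398693,
       -0.01797207,  0.10398587]), 'tau': array([-6.74764663e-01, -5.46008420e+01, -1.14517638e+01, -2.88706630e+01,
       -3.72428389e-02, -5.87115384e-03, -2.30134625e-03]), 'tool_pos': array([ 579.06356603, -316.53724731,  301.81345139]), 'ee_rot': array([-1.79922523e+02, -6.52382484e-02,  9.43003042e+01]), 'wrist_force': array([0.05667704, 0.08871876, 0.70647877]), 'torque': array([ 0.04054244, -0.00388192, -0.03188431]), 'grip_width': 85.3148975523404}
```

View pics/scene1.png

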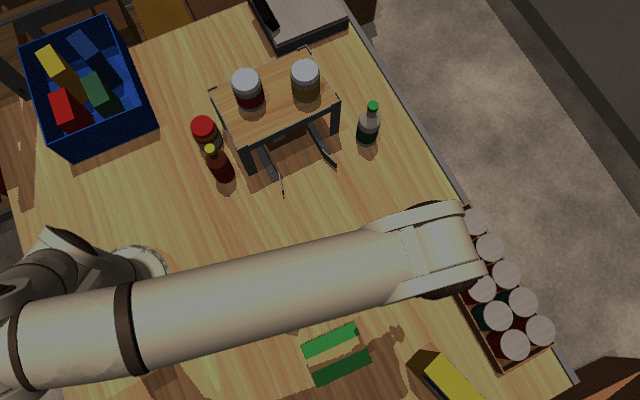

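View pics/top1.png

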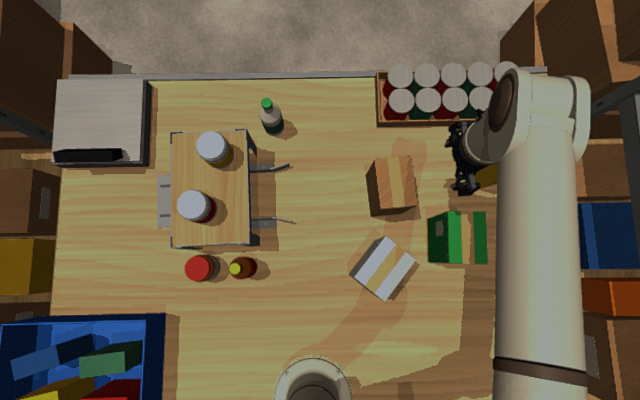

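Run:
```python
from h import *
for uv in [(450,211),(486,211),(430,212),(429,262)]:
    for z in (0,95,130,200): print(uv,z,unproj("top",uv,z).round())
for uv in [(382,237),(414,253)]:
    for z in (0,100,200): print('white',uv,z,unproj("top",uv,z).round())
```

```text
(450, 211) 0 [ 517. -421.]
(450, 211) 95 [ 507. -390.]
(450, 211) 130 [ 503. -379.]
(450, 211) 200 [ 495. -356.]
(486, 211) 0 [ 515. -528.]
(486, 211) 95 [ 505. -489.]
(486, 211) 130 [ 501. -474.]
(486, 211) 200 [ 494. -445.]
(430, 212) 0 [ 515. -361.]
(430, 212) 95 [ 505. -335.]
(430, 212) 130 [ 501. -325.]
(430, 212) 200 [ 494. -306.]
(429, 262) 0 [ 367. -349.]
(429, 262) 95 [ 369. -324.]
(429, 262) 130 [ 369. -315.]
(429, 262) 200 [ 370. -296.]
white (382, 237) 0 [ 443. -215.]
white (382, 237) 100 [ 438. -199.]
white (382, 237) 200 [ 433. -183.]
white (414, 253) 0 [ 394. -307.]
white (414, 253) 100 [ 393. -284.]
white (414, 253) 200 [ 392. -260.]
```

Emit:
{"name": "play_rows", "arguments": {
  "xyz": [
    [0,0,-0.0],
    [0,0.002,0.035],
    [0,0.002,0.07],
    [0,0.002,0.105],
    [0,0.002,0.13],
    [0,0.002,0.133],
    [0.01,0.002,0.133],
    [0.02,0.002,0.133],
    [0.024,0.002,0.133],
    [0.028,0.002,0.133],
    [0.028,0.002,0.133]
  ],
  "roll": [0,0,0,0,0,0,0,0,0,0,0],
  "hand": [0,0,0,0,0,0,0,0,0,0,0]
}}

```text
t: 3.58
tool_pos: [579.2, -287.9, 169.4]
ee_rot: [-180.0, -0.0, 94.3]
wrist_force: [-0.7, -1.2, 0.7]
grip_width: 42.6
```

Run:
```python
from h import *
im=capture("top"); cv2.imwrite(f"pics/top2.png",cv2.resize(im[100:260,330:530,::-1],None,fx=4,fy=3.7))
```

```text
(no output)
```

View pics/top2.png

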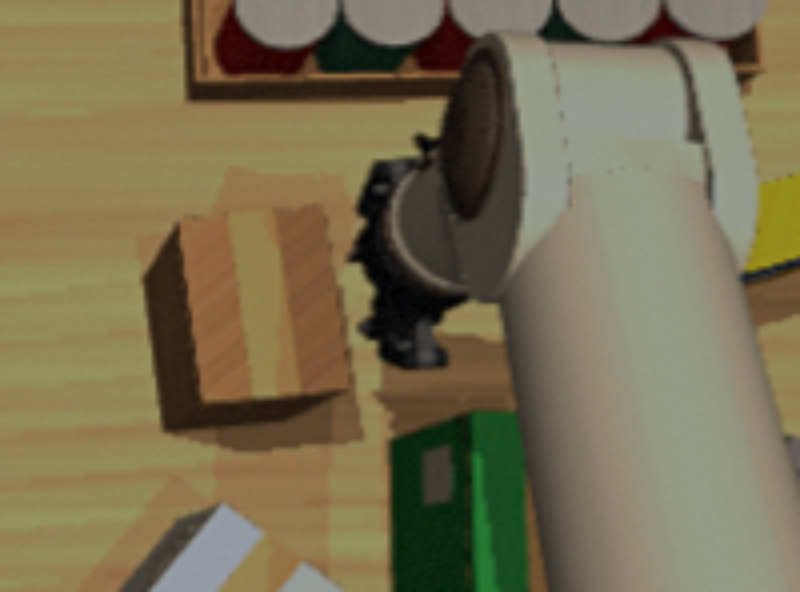

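Emit:
{"name": "play_rows", "arguments": {
  "xyz": [
    [0.005,0,0],
    [0.01,0,0],
    [0.015,0,0],
    [0.02,0,0],
    [0.025,0,0],
    [0.03,0,0]
  ],
  "roll": [0,0,0,0,0,0],
  "hand": [0,0,0,0,0,0]
}}

```text
t: 4.38
tool_pos: [576.8, -258.0, 169.3]
ee_rot: [-180.0, -0.0, 94.3]
wrist_force: [-0.4, -0.2, -0.1]
grip_width: 42.5
```

Run:
```python
from h import *
im=capture("top"); cv2.imwrite(f"pics/top3.png",cv2.resize(im[100:260,330:530,::-1],None,fx=4,fy=3.7))
```

```text
(no output)
```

View pics/top3.png

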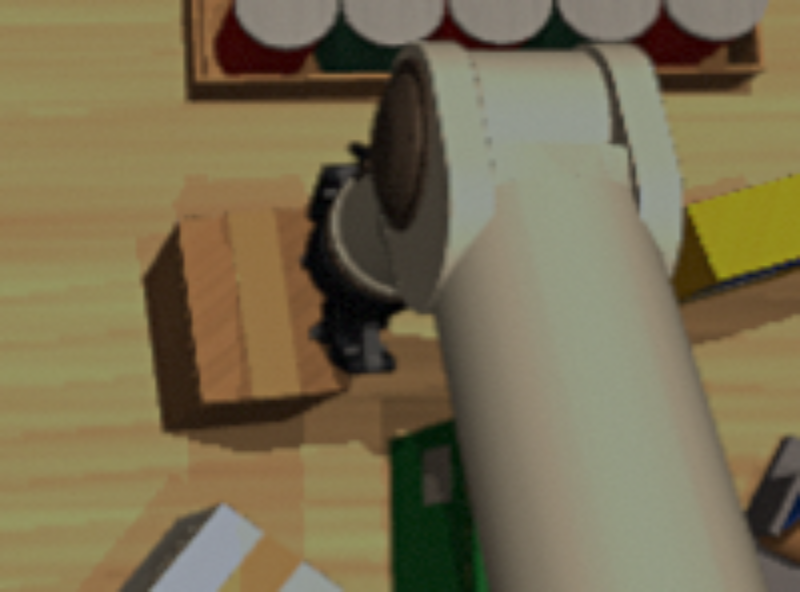

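Run:
```python
from h import *
s=get_state();print(s['tool_pos'],s['wrist_force'])
im=capture("scene"); cv2.imwrite(f"pics/sc3.png",cv2.resize(im[180:330,250:450,::-1],None,fx=4,fy=4))
print(proj("top",[s['tool_pos'],s['tool_pos']+[0,0,73],s['tool_pos']+[0,0,150]]),proj("scene",[s['tool_pos'],s['tool_pos']+[0,0,73]]))
print(unproj("top",(417,205),200),unproj("scene",(392,258.8),200),unproj("scene",(345.3,287),200),unproj("top",(380.5,208.8),200),unproj("scene",(323.8,252),200))
```

```text
[ 576.84163954 -256.98289753  169.37628861] [0.74964286 1.27035987 0.93670892]
[[406.15094285 182.01706986]
 [412.55355251 176.48190403]
 [420.39347893 169.70652129]] [[363.69641525 269.45624425]
 [366.94366943 264.70455785]]
[ 511.83007055 -274.43412503] [ 642.31626621 -266.64507961] [ 516.13184738 -276.2995653 ] [ 503.81978135 -182.27096307] [ 507.83818946 -183.01406194]
```

View pics/sc3.png

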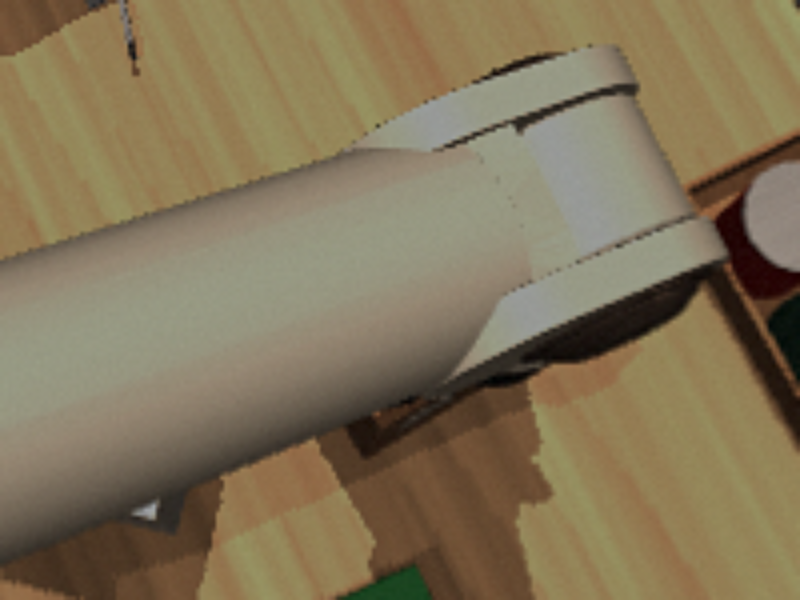

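Run:
```python
from h import *
im=capture("top")[:,:,::-1]
a=cv2.resize(im[130:230,350:450],None,fx=6,fy=6,interpolation=2)
b=cv2.resize(cv2.imread("pics/top0.png")[130:230,350:450],None,fx=6,fy=6,interpolation=2)
cv2.imwrite("pics/cmp.png",cv2.resize(np.hstack([b,a]),(800,400)))
cv2.imwrite("pics/now.png",np.clip(a*1.6,0,255).astype(np.uint8))
```

```text
(no output)
```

View pics/cmp.png

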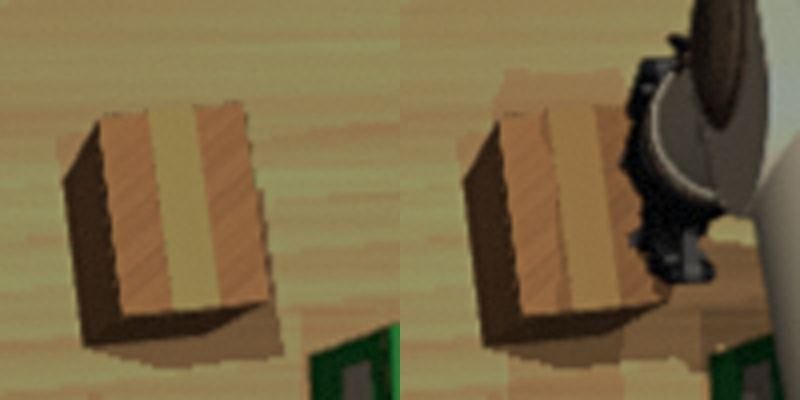

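View pics/now.png

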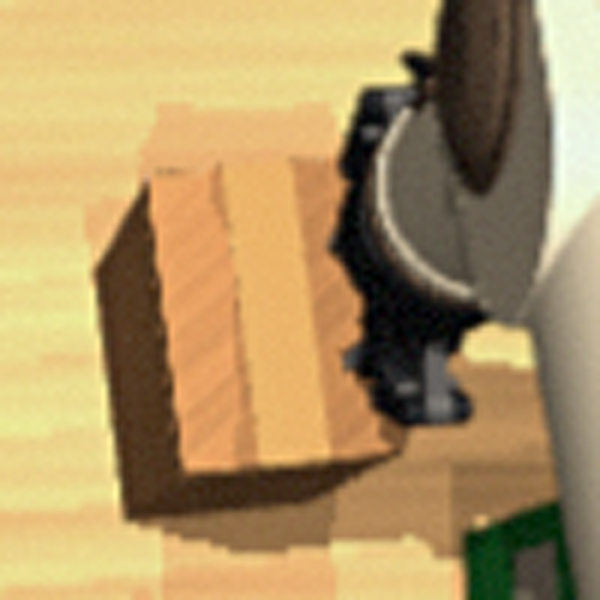

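Emit:
{"name": "play_rows", "arguments": {
  "xyz": [
    [0.004,0,0],
    [0.008,0,0],
    [0.008,0,0]
  ],
  "roll": [0,0,0],
  "hand": [0,0,0]
}}

```text
t: 4.9
tool_pos: [576.3, -249.3, 169.4]
ee_rot: [-180.0, -0.0, 94.4]
wrist_force: [-0.5, -0.2, -0.3]
grip_width: 42.6
```

Run:
```python
from h import *
print(proj("top",[[0,0,0],[0,0,200]]),proj("scene",[[0,0,0],[0,0,200]]))
im=capture("top")[:,:,::-1]
a=cv2.resize(im[130:230,350:450],None,fx=6,fy=6,interpolation=2)
cv2.imwrite("pics/now2.png",np.clip(a*1.6,0,255).astype(np.uint8))
```

```text
[[312.37587673 397.46542165]
 [311.34353257 426.412224  ]] [[128.33666641 286.00632353]
 [ 91.61006367 276.66516606]]
```

View pics/now2.png

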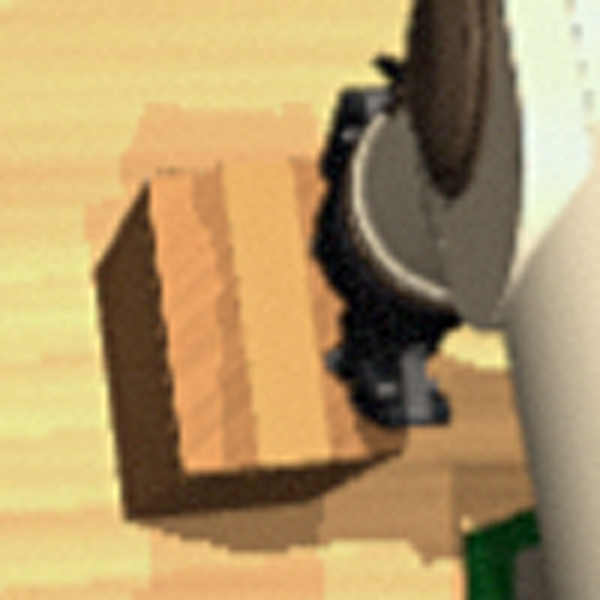

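Run:
```python
from h import *
A=[(375,158.8),(410.8,155.6),(417.2,205),(380.5,208.8)]
B=[(370.8,225),(392,258.8),(345.3,287),(323.8,252)]
for a,b in zip(A,B):
    r=least_squares(lambda p:np.r_[proj("top",[p])[0]-a,proj("scene",[p])[0]-b],[570,-220,150]);print(r.x.round(1),r.fun.round(1))
for n in("top","scene"):
    E=camera_model(n)["extrinsics"];print(-E[:3,:3].T@E[:3,3])
```

```text
[ 635.6 -173.8  197. ] [-0.1 -0.6 -0.5  0.3]
[ 642.3 -266.4  195.6] [-0.1 -0.5 -0.4  0.2]
[ 514.8 -276.1  194.6] [-0.1 -0.9 -0.7  0.4]
[ 506.4 -182.7  196.5] [-0.1 -0.8 -0.7  0.4]
[ 381.6098261   -20.8121553  1229.53104672]
[ 419.91050383 -341.53736681 1183.4128244 ]
```

Run:
```python
from h import *
s=get_state();p=s['tool_pos'];print(p)
for z in (0,50,100,150,200): print(z,proj("top",[p+[0,0,z],p+[57,0,z],p+[-57,0,z]]).round(1).tolist())
im=capture("top")[:,:,::-1]
a=cv2.resize(im[60:260,380:520],None,fx=4,fy=3,interpolation=2)
cv2.imwrite("pics/now3.png",np.clip(a*2.2,0,255).astype(np.uint8))
```

```text
[ 576.30433857 -249.72404892  169.43994059]
0 [[403.4, 182.3], [402.3, 161.0], [404.5, 203.8]]
50 [[407.5, 178.6], [406.4, 156.3], [408.7, 201.2]]
100 [[412.1, 174.5], [410.9, 151.2], [413.4, 198.2]]
150 [[417.2, 170.0], [415.9, 145.5], [418.6, 194.9]]
200 [[422.8, 165.0], [421.4, 139.1], [424.3, 191.3]]
```

View pics/now3.png

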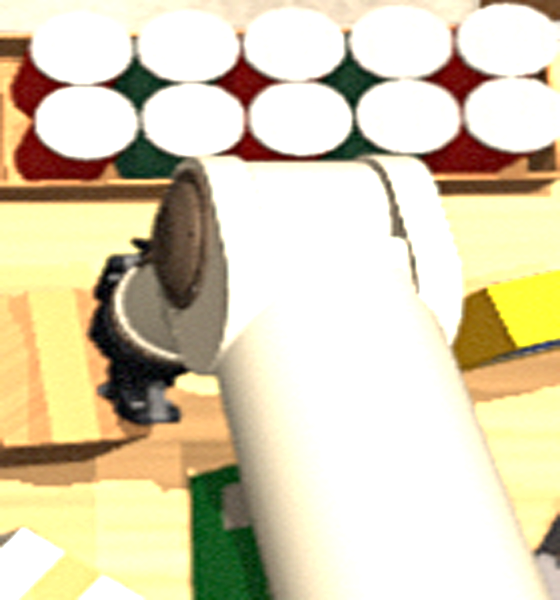

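Run:
```python
from h import *
P=np.array([194.8,-619.3,196.6]);y=np.radians(17.466);tx=np.array([np.cos(y),np.sin(y),0]);ty=np.array([np.sin(y),-np.cos(y),0]);up=np.array([0,0,1])
im=cv2.imread("pics/top0.png")
a=np.clip(cv2.resize(im[300:400,540:640],None,fx=6,fy=6,interpolation=2)*2.,0,255).astype(np.uint8)
for dz in (13,32,73):
  for sy in (-42,42):
    q=proj("top",[P+dz*up+sy*ty])[0]; print(dz,sy,q.round(1))
    c=tuple(int(v) for v in ((q-[540,300])*6)); cv2.circle(a,c,5,(0,0,255) if dz==13 else (0,255,255) if dz==32 else (255,0,0),2)
cv2.imwrite("pics/g0.png",a)
```

```text
13 -42 [556.7 341.5]
13 42 [590.3 330.1]
32 -42 [561.5 343.1]
32 42 [595.8 331.5]
73 -42 [572.6 347. ]
73 42 [608.4 334.8]
```

View pics/g0.png

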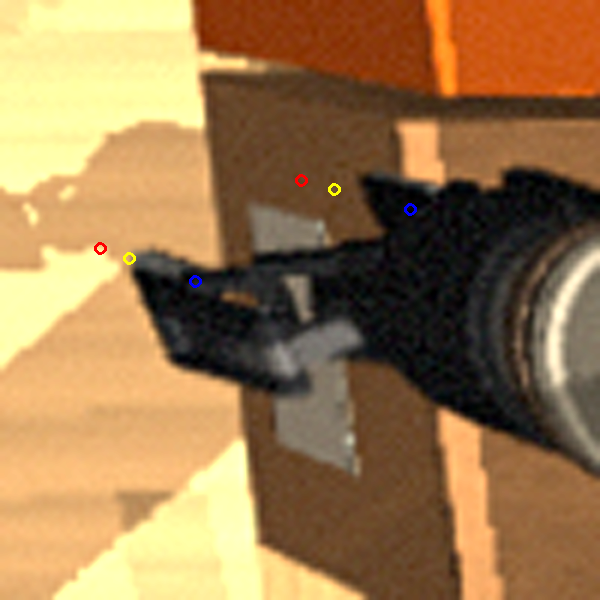

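Emit:
{"name": "play_rows", "arguments": {
  "xyz": [
    [-0.02,0,0],
    [-0.04,0,0],
    [-0.06,0,0],
    [-0.066,0,0],
    [-0.066,0,0.015],
    [-0.066,0,0.031],
    [-0.066,0,0.031],
    [-0.05,0,0.031],
    [-0.04,0,0.031],
    [-0.035,0,0.031],
    [-0.03,0,0.031],
    [-0.025,0,0.031],
    [-0.02,0,0.031],
    [-0.015,0,0.031],
    [-0.015,0,0.031]
  ],
  "roll": [0,0,0,0,0,0,0,0,0,0,0,0,0,0,0],
  "hand": [0,0,0,0,0,0,0,0,0,0,0,0,0,0,0]
}}

```text
t: 6.88
tool_pos: [577.3, -264.1, 138.4]
ee_rot: [-179.9, -0.1, 94.4]
wrist_force: [-0.4, -1.6, 0.5]
grip_width: 42.6
```

```bash
cat > v.py <<'E'
from h import *
import sys
s=get_state();print(s['t'],s['tool_pos'].round(1),s['wrist_force'].round(1),s['ee_rot'].round(1))
n=sys.argv[1];x0,y0,x1,y1=map(int,sys.argv[3:7])
im=capture(n)[y0:y1,x0:x1,::-1]
k=min(780/(x1-x0),580/(y1-y0))
cv2.imwrite("pics/%s.png"%sys.argv[2],np.clip(cv2.resize(im,None,fx=k,fy=k,interpolation=2)*1.6,0,255).astype(np.uint8))
print("scale",k)
E
python3 v.py top p4 340 120 450 230
```

```text
6.875 [ 577.3 -264.1  138.4] [-0.4 -1.6  0.5] [-1.799e+02 -1.000e-01  9.440e+01]
scale 5.2727272727272725
```

View pics/p4.png

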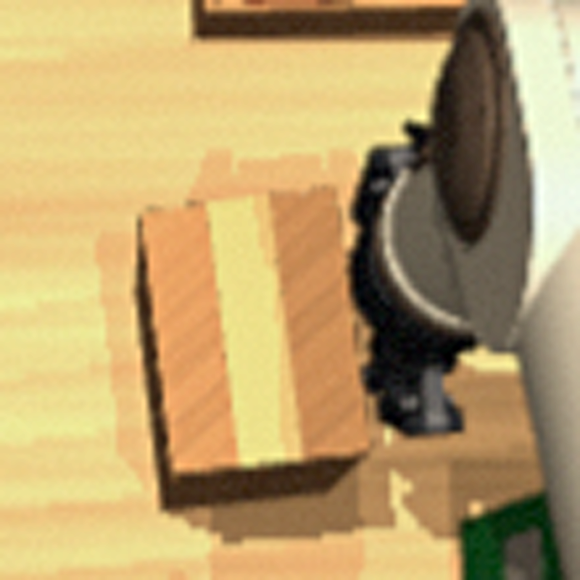

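Emit:
{"name": "play_rows", "arguments": {
  "xyz": [
    [0.005,0,0],
    [0.01,0,0],
    [0.015,0,0],
    [0.02,0,0],
    [0.025,0,0],
    [0.03,0,0],
    [0.035,0,0],
    [0.035,0,0]
  ],
  "roll": [0,0,0,0,0,0,0,0],
  "hand": [0,0,0,0,0,0,0,0]
}}

```text
t: 7.92
tool_pos: [574.5, -228.4, 138.1]
ee_rot: [-179.9, -0.1, 94.5]
wrist_force: [0.0, -1.5, 0.3]
grip_width: 42.8
```

```bash
python3 v.py top p5 320 110 450 230
```

```text
7.925 [ 574.5 -228.4  138.1] [ 0.  -1.5  0.3] [-1.799e+02 -1.000e-01  9.450e+01]
scale 4.833333333333333
```

View pics/p5.png

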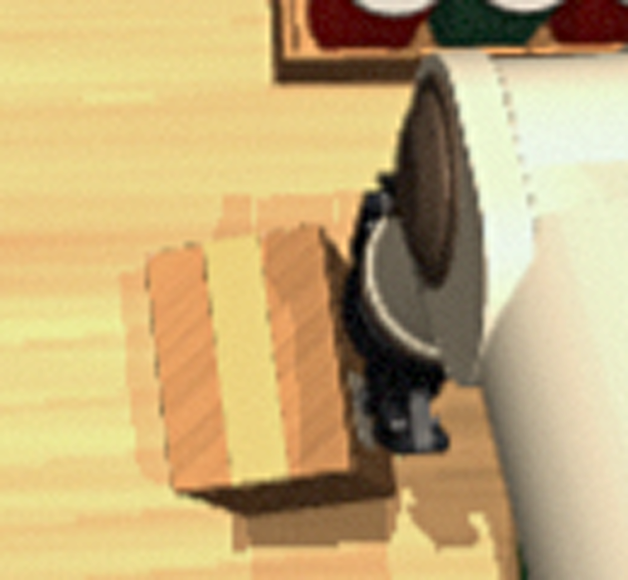

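Emit:
{"name": "play_rows", "arguments": {
  "xyz": [
    [0.004,0,0],
    [0.008,0,0],
    [0.012,0,0],
    [0.016,0,0],
    [0.02,0,0],
    [0.024,0,0],
    [0.028,0,0],
    [0.028,0,0],
    [0.028,0,0]
  ],
  "roll": [0,0,0,0,0,0,0,0,0],
  "hand": [0,0,0,0,0,0,0,0,0]
}}

```text
t: 9.1
tool_pos: [572.3, -201.2, 138.1]
ee_rot: [-179.9, -0.1, 94.4]
wrist_force: [-0.3, 1.0, -0.4]
grip_width: 42.8
```

```bash
python3 v.py top p6 300 110 450 230
```

```text
9.1 [ 572.3 -201.2  138.1] [-0.3  1.  -0.4] [-1.799e+02 -1.000e-01  9.440e+01]
scale 4.833333333333333
```

View pics/p6.png

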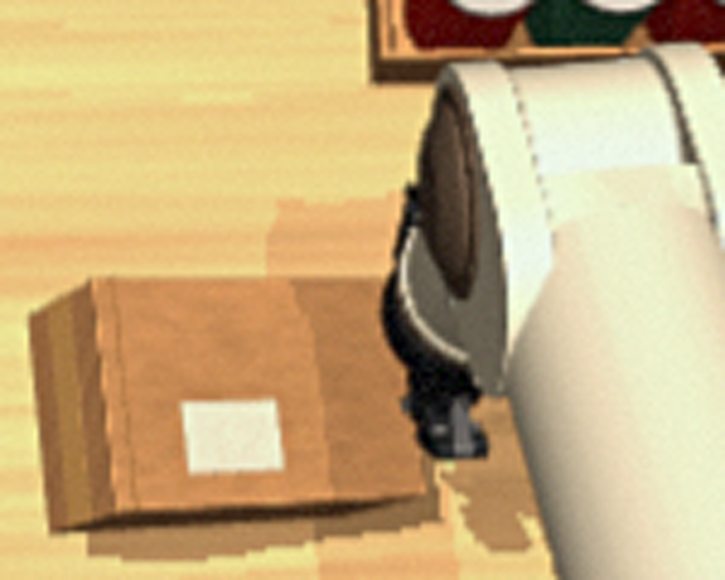

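Emit:
{"name": "play_rows", "arguments": {
  "xyz": [
    [-0.03,0,0],
    [-0.06,0,-0.03],
    [-0.1,0,-0.06],
    [-0.14,0,-0.08],
    [-0.14,0,-0.08]
  ],
  "roll": [0,0,0,0,0],
  "hand": [-1,-1,-1,-1,-1]
}}

```text
t: 9.78
tool_pos: [583.0, -346.9, 219.2]
ee_rot: [179.9, 0.1, 94.0]
wrist_force: [-0.7, -0.7, -0.2]
grip_width: 85.4
```

```bash
python3 v.py top p7 250 120 440 240; python3 v.py scene s7 220 130 420 280
```

```text
9.775 [ 583.  -346.9  219.2] [-0.7 -0.7 -0.2] [1.799e+02 1.000e-01 9.400e+01]
scale 4.105263157894737
9.825 [ 582.9 -343.5  218.1] [0.3 0.1 0.8] [-180.    -0.    94.2]
scale 3.8666666666666667
```

View pics/p7.png

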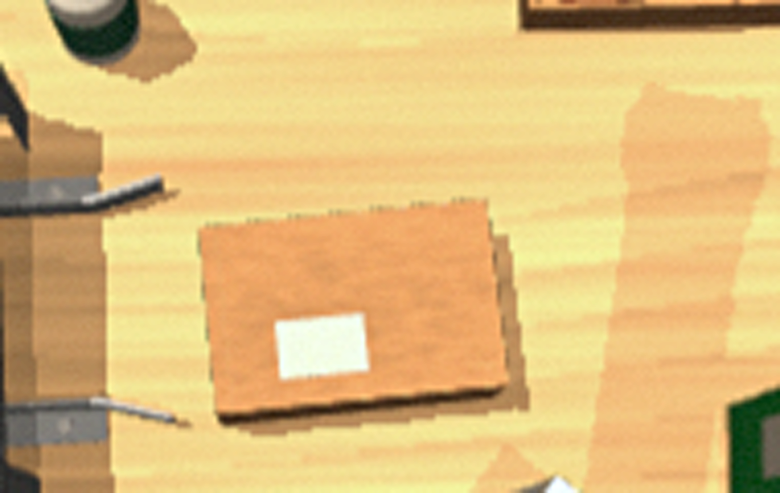

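View pics/s7.png

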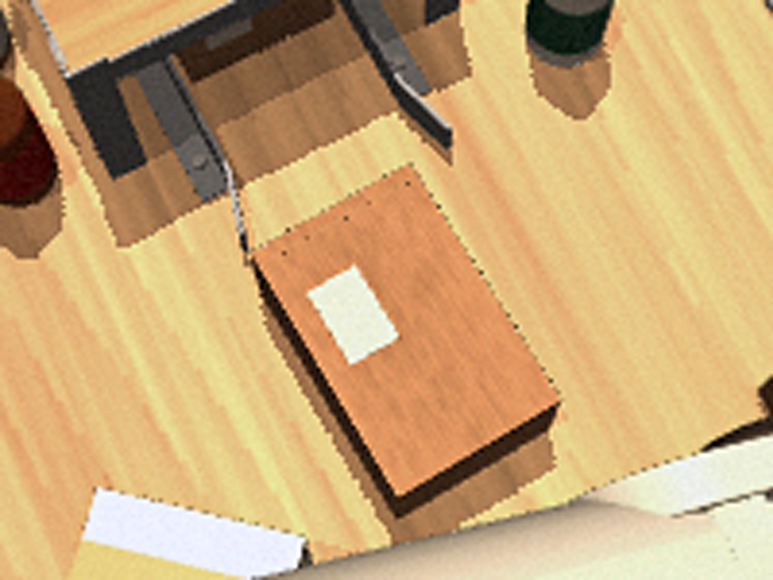

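```bash
cat > m2.py <<'E'
from m1 import *
LANE=np.array([577.02,64.69,0.0318])
def lying(T,S,o=None):
    L=[(65,100,95),(65,-100,95),(-65,-100,95),(-65,100,95)]
    LS=[(65,100,95),(-65,100,95),(65,-100,95),(-65,-100,95)]
    c=fit(T,L,S,LS,[560,-80,.07])
    d=c[:2]-LANE[:2];a=LANE[2];R=np.array([[np.cos(a),np.sin(a)],[-np.sin(a),np.cos(a)]])
    print("in lane",R@d,c[2]-a); return c
E
python3 - <<'E'
from m2 import *
T=np.array([(200,227),(487,200),(507,387),(217,415)])/4.1053+[250,120]
S=np.array([(410,163),(252,258),(560,403),(398,497)])/3.8667+[220,130]
lying(T,S)
# lane refit using scene guide flare ends and bends
# guide top edges: scene: left flare end, right flare end
print([unproj("top",np.array(p)/4.1053+[250,120],40).round(1).tolist() for p in [(85,197),(162,180),(95,402),(188,424)]])
print([unproj("scene",np.array(p)/3.8667+[220,130],40).round(1).tolist() for p in [(247,250-8),(450,130),(229,165),(400,80)]])
E
```

```text
[ 5.60597578e+02 -7.67308316e+01  8.10965639e-02] 4.646490841763352
[[-0.3, -0.7], [0.4, -1.0], [1.0, -0.9], [-0.1, -0.6], [-0.9, 0.3], [-1.6, -1.0], [-0.1, 0.0], [-1.1, 1.2]]
in lane [ -20.91054384 -140.8271874 ] 0.049296563852533344
[[650.2, 112.3], [661.7, 56.7], [501.8, 105.4], [485.0, 39.8]]
[[495.9, 43.8], [668.4, 57.1], [509.0, 104.3], [652.9, 109.9]]
```

Emit:
{"name": "play_rows", "arguments": {
  "xyz": [
    [0,0,-0.045],
    [0.03,-0.012,-0.045],
    [0.06,-0.023,-0.045],
    [0.09,-0.035,-0.045],
    [0.12,-0.046,-0.045],
    [0.15,-0.058,-0.045],
    [0.18,-0.069,-0.045],
    [0.21,-0.08,-0.045],
    [0.24,-0.092,-0.045],
    [0.265,-0.101,-0.045],
    [0.272,-0.104,-0.045],
    [0.272,-0.104,-0.045],
    [0.272,-0.104,-0.045],
    [0.272,-0.104,-0.045]
  ],
  "roll": [0,10,20,30,40,50,60,70,80,88,92.4,92.4,92.4,92.4],
  "hand": [-1,-1,-1,-1,-1,-1,-1,-1,-1,-1,-1,-1,-1,-1]
}}

```text
t: 11.62
tool_pos: [458.6, -78.1, 262.9]
ee_rot: [-179.9, 0.1, 2.0]
wrist_force: [0.9, 0.2, -0.3]
grip_width: 85.2
```

```bash
python3 v.py top p8 250 120 450 300; python3 v.py scene s8 180 130 420 330; python3 -c "
from bench import *;print(get_state()['q'])"
```

```text
11.625 [458.6 -78.1 262.9] [ 0.9  0.2 -0.3] [-1.799e+02  1.000e-01  2.000e+00]
scale 3.2222222222222223
11.675 [458.7 -78.2 263. ] [-0.2  0.4  0.1] [-1.799e+02  1.000e-01  1.900e+00]
scale 2.9
[ 43.50692979   6.44788493 -39.54098491 109.21235531   4.34858025
  65.98232496 -85.69706682]
```

View pics/p8.png

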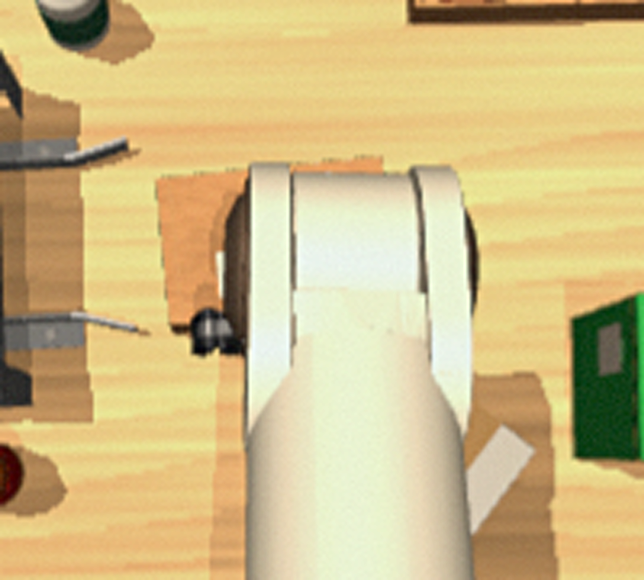

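View pics/s8.png

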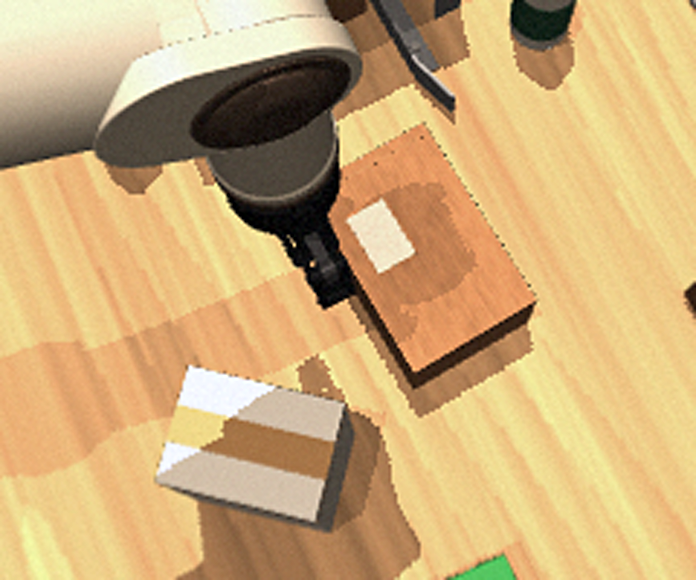

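Run:
```python
from h import *
s=get_state();p=s['tool_pos']
im=capture("scene")[:,:,::-1]
a=np.clip(cv2.resize(im[170:260,240:340],None,fx=6,fy=6,interpolation=2)*2.,0,255).astype(np.uint8)
for dz,col in ((13,(0,0,255)),(32,(0,255,255)),(50,(255,0,0)),(73,(0,255,0))):
  for sx in(-11,11):
   for sy in (-42.5,-57):
    q=proj("scene",[p+[sx,sy,dz]])[0]
    cv2.circle(a,tuple(int(v) for v in ((q-[240,170])*6)),4,col,2)
cv2.imwrite("pics/g1.png",a)
```

```text
(no output)
```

View pics/g1.png

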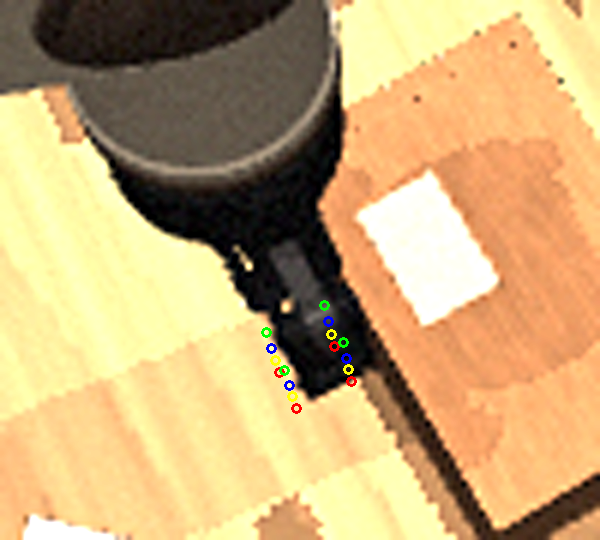

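Emit:
{"name": "play_rows", "arguments": {
  "xyz": [
    [-0.005,0,0.04],
    [-0.005,0,0.08],
    [-0.005,0,0.12],
    [-0.005,0,0.16],
    [-0.005,0,0.2],
    [-0.005,0,0.22],
    [-0.005,0,0.22],
    [-0.005,0,0.22]
  ],
  "roll": [0,0,0,0,0,0,0,0],
  "hand": [-1,-1,-1,-1,-1,-1,-1,-1]
}}

```text
t: 12.78
tool_pos: [454.1, -77.8, 43.7]
ee_rot: [-179.9, 0.0, 1.9]
wrist_force: [0.4, 0.3, 0.2]
grip_width: 85.5
```

Run:
```python
from h import *
s=get_state();p=s['tool_pos'];print(s['t'],p,s['wrist_force'])
im=capture("scene")[:,:,::-1]
a=np.clip(cv2.resize(im[170:260,240:340],None,fx=6,fy=6,interpolation=2)*2.,0,255).astype(np.uint8)
for dz,col in ((13,(0,0,255)),(32,(0,255,255)),(50,(255,0,0)),(73,(0,255,0))):
  for sx in(-11,11):
   for sy in (-42.5,-57):
    q=proj("scene",[p+[sx,sy,dz]])[0]
    cv2.circle(a,tuple(int(v) for v in ((q-[240,170])*6)),4,col,2)
cv2.imwrite("pics/g2.png",a)
```

```text
12.775 [454.10807926 -77.83920846  43.73271985] [0.44962323 0.30172129 0.22785801]
```

View pics/g2.png

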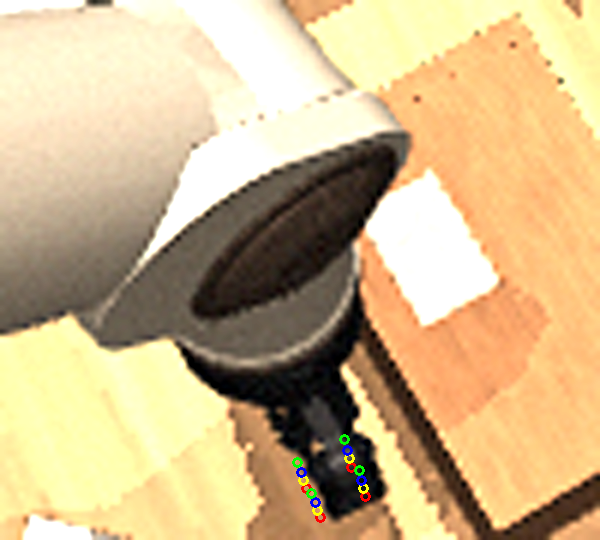

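Emit:
{"name": "play_rows", "arguments": {
  "xyz": [
    [0,0,0.012],
    [0,0,0.022],
    [0,0,0.022],
    [0.008,0,0.022],
    [0.016,0,0.022],
    [0.022,0,0.022],
    [0.027,0,0.022],
    [0.032,0,0.022],
    [0.036,0,0.022],
    [0.036,0,0.022]
  ],
  "roll": [0,0,0,0,0,0,0,0,0,0],
  "hand": [-1,-1,-1,-1,-1,-1,-1,-1,-1,-1]
}}

```text
t: 14.08
tool_pos: [488.4, -76.1, 21.4]
ee_rot: [-179.9, 0.2, 2.0]
wrist_force: [-4.1, 2.4, 0.6]
grip_width: 85.5
```

```bash
python3 v.py scene s9 220 130 400 270;python3 v.py top p9 250 120 440 260
```

```text
14.075 [488.4 -76.1  21.4] [-4.1  2.4  0.6] [-179.9    0.2    2. ]
scale 4.142857142857143
14.125 [488.5 -76.1  21.4] [-4.   2.6 -1.2] [-179.9    0.2    2. ]
scale 4.105263157894737
```

View pics/s9.png

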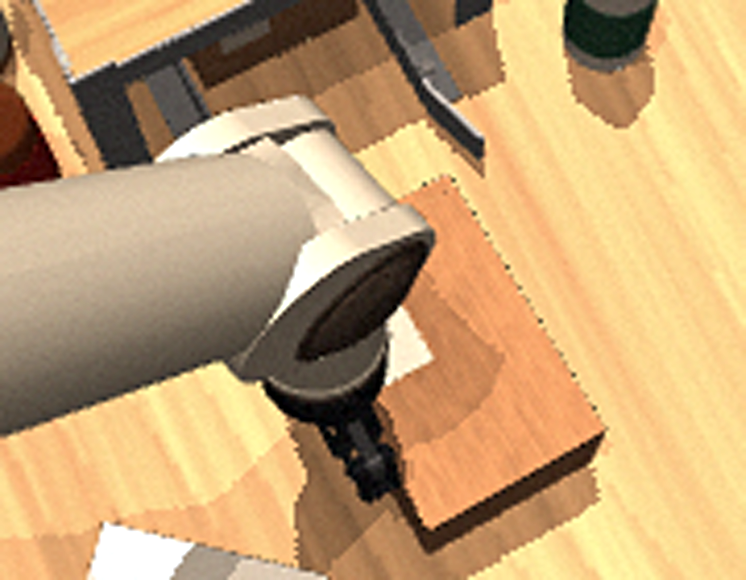

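View pics/p9.png

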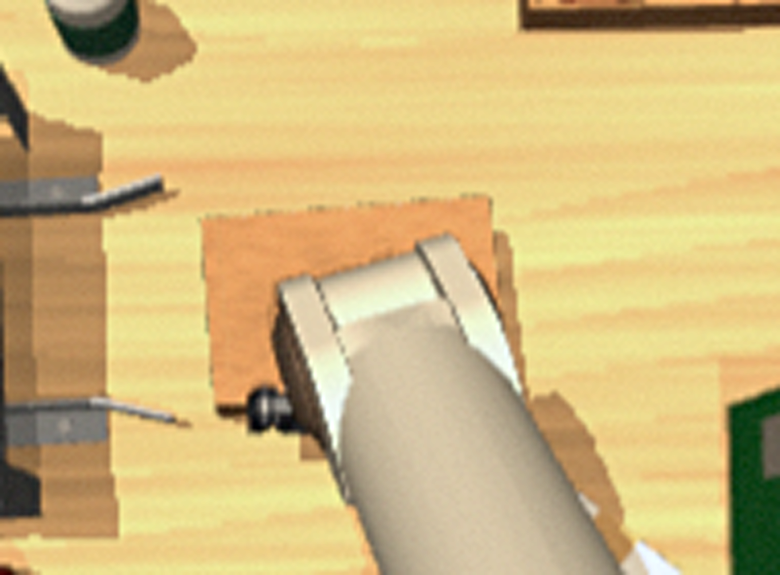

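Emit:
{"name": "play_rows", "arguments": {
  "xyz": [
    [0.004,0,0],
    [0.008,0,0],
    [0.012,0,0],
    [0.015,0,0],
    [0.015,0,0]
  ],
  "roll": [0,0,0,0,0],
  "hand": [-1,-1,-1,-1,-1]
}}

```text
t: 14.8
tool_pos: [504.2, -76.0, 21.3]
ee_rot: [-179.9, 0.1, 1.9]
wrist_force: [-2.6, -0.4, -2.3]
grip_width: 85.5
```

```bash
python3 v.py scene s10 220 130 400 270;python3 v.py top p10 250 120 440 260
```

```text
14.8 [504.2 -76.   21.3] [-2.6 -0.4 -2.3] [-1.799e+02  1.000e-01  1.900e+00]
scale 4.142857142857143
14.85 [504.2 -76.   21.4] [-2.6 -0.2 -1.4] [-1.799e+02  1.000e-01  1.900e+00]
scale 4.105263157894737
```

View pics/s10.png

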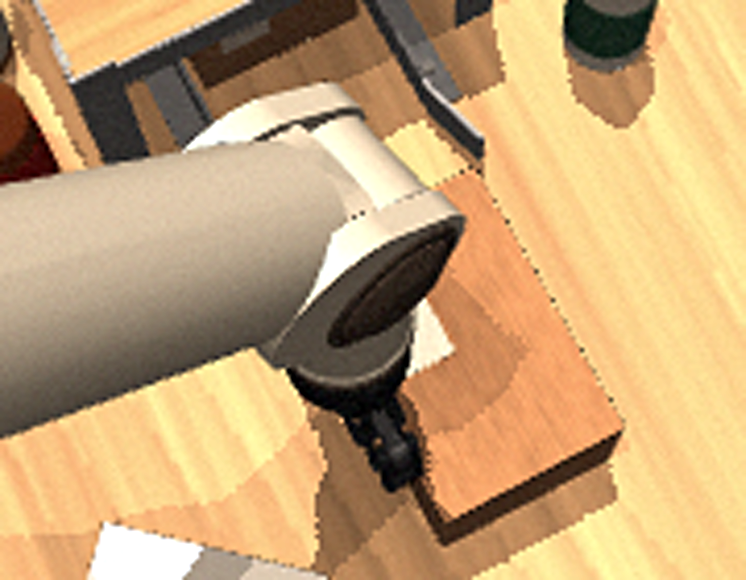

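View pics/p10.png

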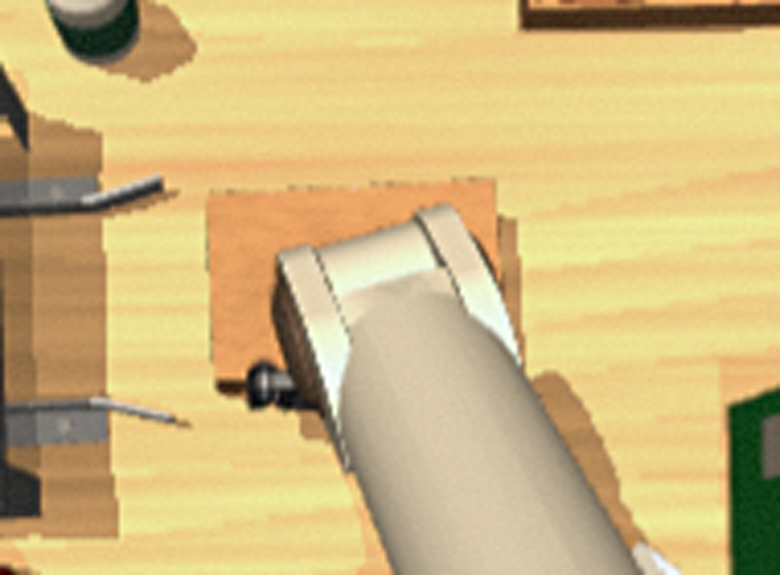

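Run:
```python
from m2 import *
T=np.array([(207,193),(493,180),(215,383)])/4.1053+[250,120]
S=np.array([(477,172),(622,430),(440,519)])/4.1429+[220,130]
L=[(65,100,95),(65,-100,95),(-65,100,95)]
LS=[(65,100,95),(65,-100,95),(-65,-100,95)]
c=fit(T,L,S,LS,[560,-80,.03])
d=c[:2]-LANE[:2];a=LANE[2];R=np.array([[np.cos(a),np.sin(a)],[-np.sin(a),np.cos(a)]])
print("in lane",R@d,c[2]-a)
```

```text
[ 5.78014935e+02 -7.88145454e+01  3.22546798e-02] 1.8480570235573752
[[-0.4, -0.2], [0.7, -0.6], [-0.2, -0.8], [-1.8, -0.9], [-0.1, 0.2], [-0.2, 2.0]]
in lane [  -3.56824386 -143.46362629] 0.0004546798256826051
```

Emit:
{"name": "play_rows", "arguments": {
  "xyz": [
    [0.002,0,0],
    [0.0035,0,0],
    [0.0035,0,0],
    [-0.01,0,0],
    [-0.03,0,0],
    [-0.035,0,-0.04],
    [-0.035,0,-0.09],
    [-0.035,0,-0.14],
    [-0.035,0,-0.19],
    [-0.035,0,-0.22],
    [-0.035,0,-0.22]
  ],
  "roll": [0,0,0,0,0,0,0,0,0,0,0],
  "hand": [-1,-1,-1,-1,-1,-1,-1,-1,-1,-1,-1]
}}

```text
t: 16.27
tool_pos: [472.1, -78.1, 244.5]
ee_rot: [179.9, -0.3, 1.9]
wrist_force: [0.3, -1.0, -0.8]
grip_width: 85.8
```

Emit:
{"name": "play_rows", "arguments": {
  "xyz": [
    [0.011,0.015,0],
    [0.022,0.03,0],
    [0.033,0.045,0],
    [0.044,0.06,0],
    [0.055,0.075,0],
    [0.066,0.09,0],
    [0.077,0.106,0],
    [0.088,0.122,0],
    [0.1,0.138,0],
    [0.109,0.151,0],
    [0.109,0.151,0],
    [0.109,0.151,0],
    [0.109,0.151,0]
  ],
  "roll": [-10,-20,-30,-40,-50,-60,-70,-80,-88,-90,-90,-90,-90],
  "hand": [-1,-1,-1,-1,-1,-1,-1,-1,-1,-1,-1,-1,-1]
}}

```text
t: 17.9
tool_pos: [585.8, -224.4, 245.2]
ee_rot: [179.7, 0.1, 92.0]
wrist_force: [0.5, 0.3, -0.7]
grip_width: 85.7
```

```bash
python3 v.py scene s11 220 130 400 270;python3 v.py top p11 250 120 440 260
```

```text
17.9 [ 585.8 -224.4  245.2] [ 0.5  0.3 -0.7] [1.797e+02 1.000e-01 9.200e+01]
scale 4.142857142857143
17.95 [ 585.9 -224.6  245.3] [ 0.6  0.2 -0.4] [1.797e+02 1.000e-01 9.200e+01]
scale 4.105263157894737
```

View pics/s11.png

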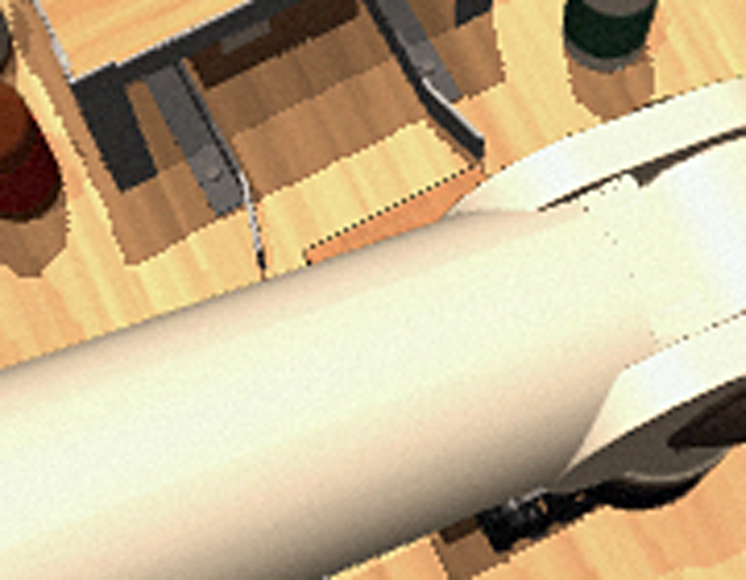

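View pics/p11.png

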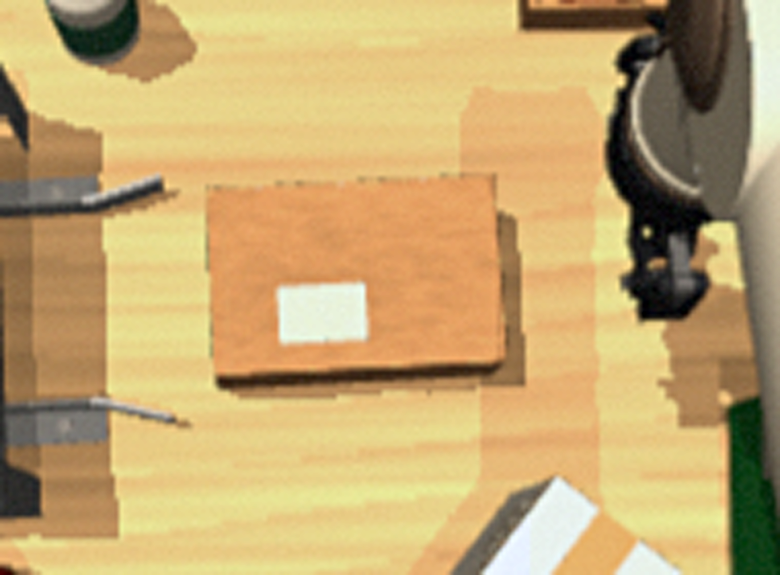

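Run:
```python
from m2 import *
T=np.array([(207,187),(494,175),(502,362),(216,375)])/4.1053+[250,120]
S=np.array([(478,168),(305,253)])/4.1429+[220,130]
L=[(65,100,95),(65,-100,95),(-65,-100,95),(-65,100,95)]
LS=[(65,100,95),(-65,100,95)]
c=fit(T,L,S,LS,[560,-80,.03])
d=c[:2]-LANE[:2];a=LANE[2];R=np.array([[np.cos(a),np.sin(a)],[-np.sin(a),np.cos(a)]])
print("in lane",R@d,c[2]-a)
```

```text
[ 5.81422081e+02 -7.90575546e+01  2.06863308e-02] 1.1852394509735062
[[-0.0, -0.4], [0.8, -0.2], [1.6, -0.1], [-0.7, -0.5], [-0.4, -0.3], [-1.4, -0.1]]
in lane [  -0.17054677 -143.81484171] -0.011113669155982407
```

Emit:
{"name": "play_rows", "arguments": {
  "xyz": [
    [0,0,0.04],
    [0,0,0.08],
    [0,0,0.12],
    [0,0,0.16],
    [0,0,0.2],
    [0,0,0.222],
    [0,0,0.222],
    [0.008,0,0.222],
    [0.016,0,0.222],
    [0.022,0,0.222],
    [0.027,0,0.222],
    [0.032,0,0.222],
    [0.037,0,0.222],
    [0.042,0,0.222],
    [0.047,0,0.222],
    [0.052,0,0.222]
  ],
  "roll": [0,0,0,0,0,0,0,0,0,0,0,0,0,0,0,0],
  "hand": [-1,-1,-1,-1,-1,-1,-1,-1,-1,-1,-1,-1,-1,-1,-1,-1]
}}

```text
t: 20.0
tool_pos: [585.4, -174.2, 23.4]
ee_rot: [179.7, 0.2, 91.9]
wrist_force: [0.8, -4.0, 0.0]
grip_width: 85.0
```

```bash
python3 v.py top p12 250 120 440 260
```

```text
20.0 [ 585.4 -174.2   23.4] [ 0.8 -4.   0. ] [179.7   0.2  91.9]
scale 4.105263157894737
```

View pics/p12.png

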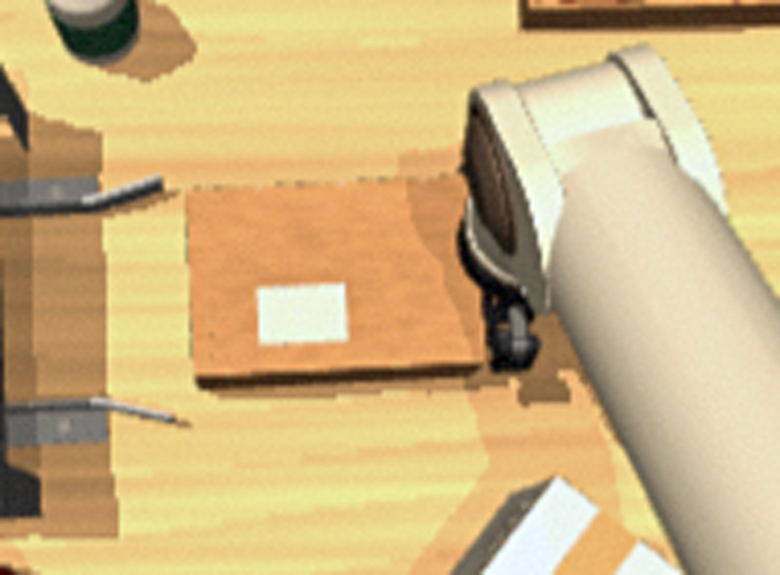

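Emit:
{"name": "play_rows", "arguments": {
  "xyz": [
    [0.006,0,0],
    [0.012,0,0],
    [0.018,0,0],
    [0.024,0,0],
    [0.03,0,0],
    [0.036,0,0],
    [0.042,0,0],
    [0.048,0,0],
    [0.054,0,0],
    [0.06,0,0]
  ],
  "roll": [0,0,0,0,0,0,0,0,0,0],
  "hand": [-1,-1,-1,-1,-1,-1,-1,-1,-1,-1]
}}

```text
t: 21.3
tool_pos: [583.3, -112.3, 23.4]
ee_rot: [179.7, 0.1, 92.0]
wrist_force: [0.4, -4.9, 0.8]
grip_width: 85.2
```

```bash
python3 v.py top p13 220 120 410 260; python3 v.py scene s13 200 90 380 230
```

```text
21.3 [ 583.3 -112.3   23.4] [ 0.4 -4.9  0.8] [1.797e+02 1.000e-01 9.200e+01]
scale 4.105263157894737
21.35 [ 583.2 -110.8   23.4] [-0.3 -3.3 -0. ] [179.7   0.   92. ]
scale 4.142857142857143
```

View pics/p13.png

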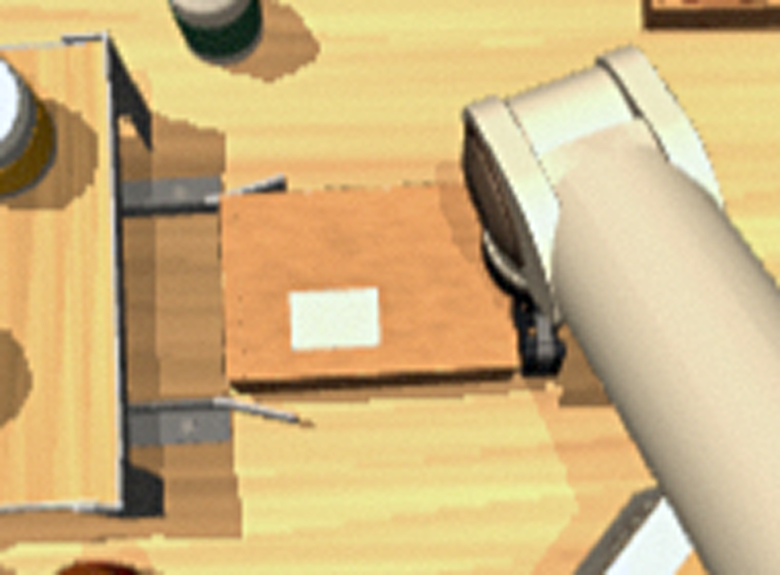

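View pics/s13.png

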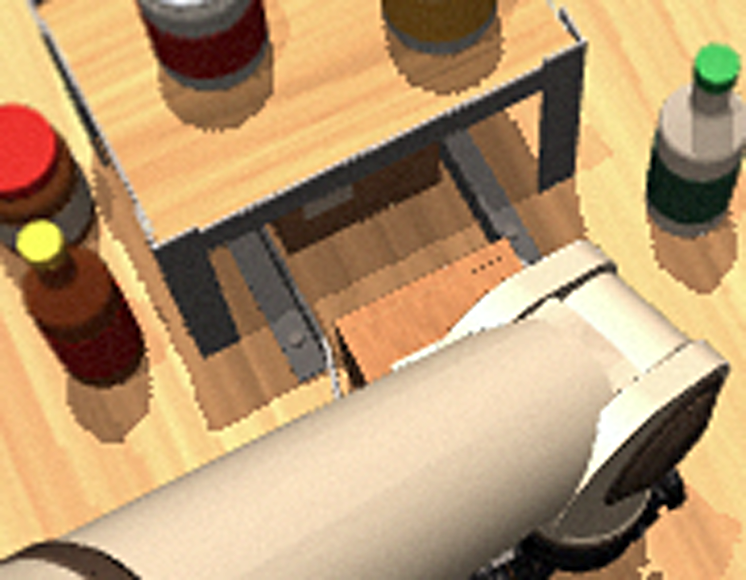

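Run:
```python
from m2 import *
T=np.array([(221,199),(518,367),(231,381)])/4.1053+[220,120]
S=np.array([(506,239),(336,320)])/4.1429+[200,90]
L=[(65,100,95),(-65,-100,95),(-65,100,95)]
LS=[(65,100,95),(-65,100,95)]
c=fit(T,L,S,LS,[560,-10,.03])
d=c[:2]-LANE[:2];a=LANE[2];R=np.array([[np.cos(a),np.sin(a)],[-np.sin(a),np.cos(a)]])
print("in lane",R@d,c[2]-a)
```

```text
[ 5.78994736e+02 -3.94377488e+00  2.38003803e-02] 1.3636613419906276
[[-0.1, -1.9], [0.7, -0.0], [-1.3, -0.4], [-0.2, 0.2], [-1.3, 0.8]]
in lane [ -0.20844846 -68.66186122] -0.007999619700099145
```

Emit:
{"name": "play_rows", "arguments": {
  "xyz": [
    [0.006,0,0],
    [0.012,0,0],
    [0.018,0,0],
    [0.024,0,0],
    [0.03,0,0],
    [0.036,0,0],
    [0.042,0,0],
    [0.048,0,0],
    [0.054,0,0],
    [0.06,0,0],
    [0.066,0,0],
    [0.072,0,0],
    [0.078,0,0]
  ],
  "roll": [0,0,0,0,0,0,0,0,0,0,0,0,0],
  "hand": [-1,-1,-1,-1,-1,-1,-1,-1,-1,-1,-1,-1,-1]
}}

```text
t: 23.02
tool_pos: [580.3, -32.8, 23.3]
ee_rot: [179.7, 0.0, 92.0]
wrist_force: [0.0, -5.1, 1.4]
grip_width: 85.4
```

```bash
python3 v.py top p14 200 120 390 260; python3 v.py scene s14 200 90 380 230
```

```text
23.025 [580.3 -32.8  23.3] [ 0.  -5.1  1.4] [179.7   0.   92. ]
scale 4.105263157894737
23.075 [580.2 -31.3  23.4] [ 0.6 -2.9 -0.9] [179.7  -0.   92.1]
scale 4.142857142857143
```

View pics/p14.png

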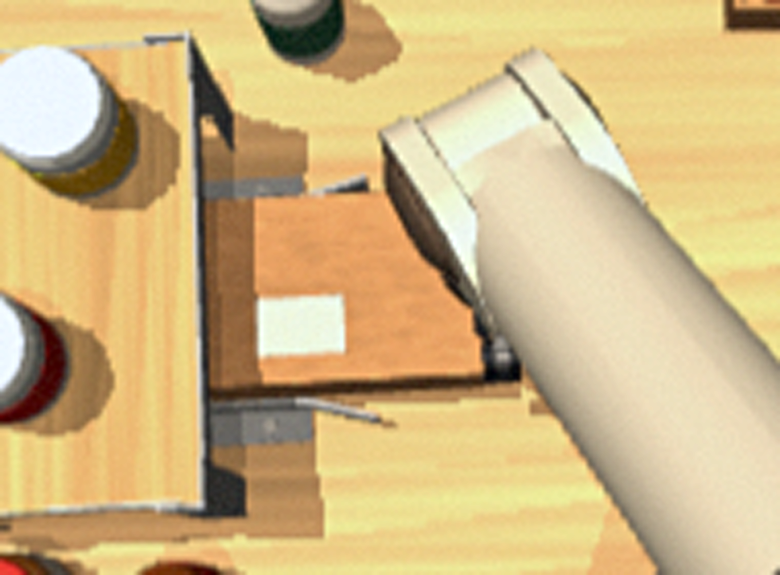

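View pics/s14.png

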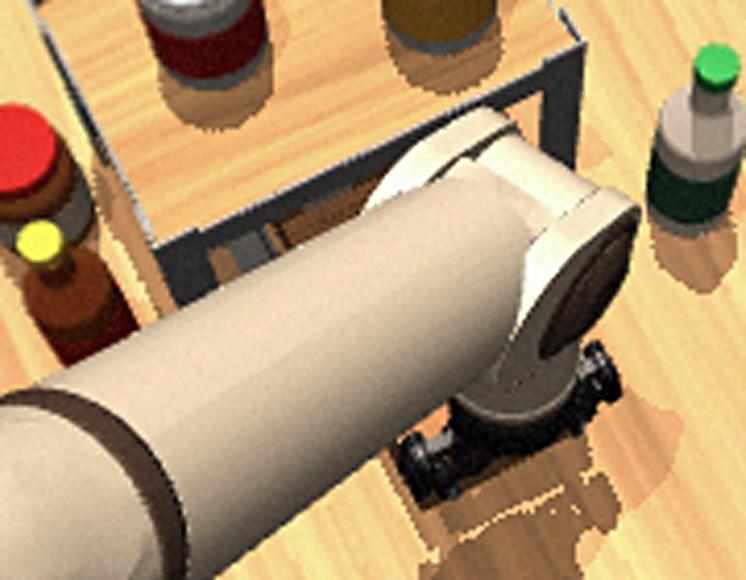

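Emit:
{"name": "play_rows", "arguments": {
  "xyz": [
    [0.005,0,0],
    [0.01,0,0],
    [0.015,0,0],
    [0.02,0,0],
    [0.025,0,0],
    [0.03,0,0],
    [0.035,0,0],
    [0.04,0,0]
  ],
  "roll": [0,0,0,0,0,0,0,0],
  "hand": [-1,-1,-1,-1,-1,-1,-1,-1]
}}

```text
t: 24.12
tool_pos: [578.7, 6.4, 23.3]
ee_rot: [179.7, 0.1, 92.0]
wrist_force: [0.8, -8.2, 1.9]
grip_width: 85.6
```

Emit:
{"name": "play_rows", "arguments": {
  "xyz": [
    [0.004,0,0],
    [0.008,0,0],
    [0.012,0,0],
    [0.016,0,0],
    [0.02,0,0]
  ],
  "roll": [0,0,0,0,0],
  "hand": [-1,-1,-1,-1,-1]
}}

```text
t: 24.75
tool_pos: [578.0, 23.6, 23.3]
ee_rot: [179.8, 0.3, 91.9]
wrist_force: [-0.4, -9.4, 2.4]
grip_width: 85.4
```

Emit:
{"name": "play_rows", "arguments": {
  "xyz": [
    [0.003,0,0],
    [0.006,0,0],
    [0.009,0,0],
    [0.012,0,0],
    [0.015,0,0],
    [0.018,0,0]
  ],
  "roll": [0,0,0,0,0,0],
  "hand": [-1,-1,-1,-1,-1,-1]
}}

```text
t: 25.5
tool_pos: [577.5, 38.4, 23.3]
ee_rot: [179.8, 0.5, 91.8]
wrist_force: [0.9, -10.7, 3.7]
grip_width: 85.3
```

```bash
python3 v.py top p15 160 120 350 260; python3 v.py scene s15 200 50 380 190;  python3 - <<'E'
from h import *
for i in range(3):
    s=get_state();print(s['tool_pos'][1],s['wrist_force'].round(1)); capture("top")
E
```

```text
25.5 [577.5  38.4  23.3] [  0.9 -10.7   3.7] [179.8   0.5  91.8]
scale 4.105263157894737
25.55 [577.4  39.2  23.3] [ 0.6 -8.   2.8] [179.8   0.5  91.8]
scale 4.142857142857143
39.32758231814134 [ 0.8 -7.9  3.2]
39.34439435030661 [ 0.3 -8.7  2.3]
39.382988666835466 [ 0.4 -8.1  2.2]
```

View pics/p15.png

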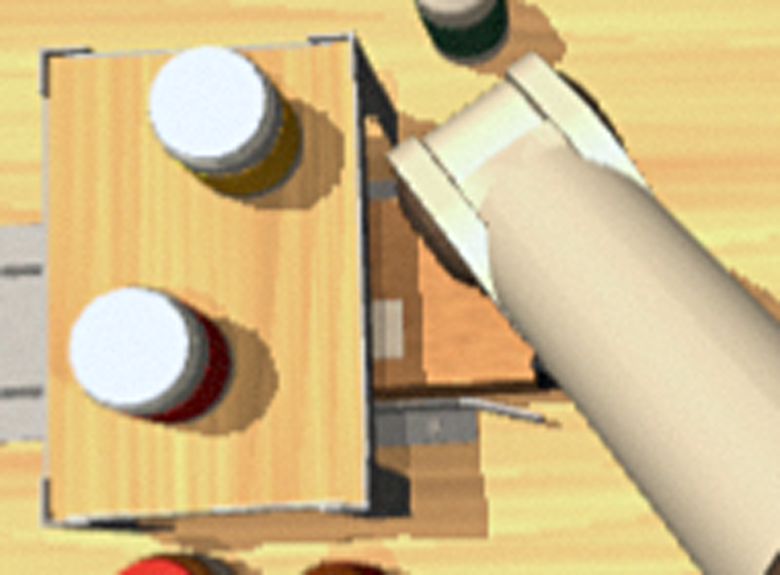

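View pics/s15.png

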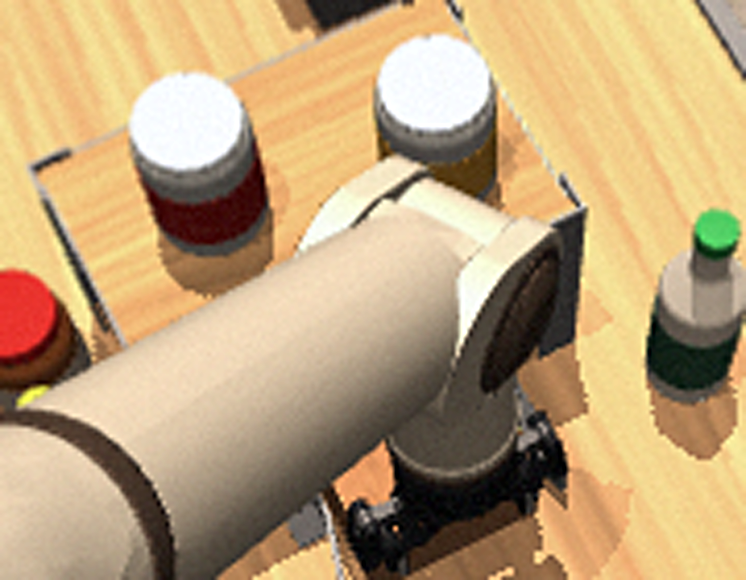

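Emit:
{"name": "play_rows", "arguments": {
  "xyz": [
    [0.003,0,0],
    [0.0045,0,0],
    [0.006,0,0],
    [0.0075,0,0]
  ],
  "roll": [0,0,0,0],
  "hand": [-1,-1,-1,-1]
}}

```text
t: 26.25
tool_pos: [577.1, 41.9, 23.3]
ee_rot: [179.9, 0.8, 91.6]
wrist_force: [-0.4, -14.9, 6.5]
grip_width: 85.2
```

Emit:
{"name": "play_rows", "arguments": {
  "xyz": [
    [0.003,0,0],
    [0.0042,0,0],
    [0.0054,0,0]
  ],
  "roll": [0,0,0],
  "hand": [-1,-1,-1]
}}

```text
t: 26.62
tool_pos: [577.0, 41.4, 23.3]
ee_rot: [179.9, 1.3, 91.5]
wrist_force: [0.4, -16.9, 6.3]
grip_width: 85.3
```

```bash
python3 - <<'E'
from h import *
for i in range(8):
    s=get_state();print(s['tool_pos'].round(2),s['wrist_force'].round(1),s['torque'].round(2)); im=capture("top" if i%2 else "scene")
    if i>=6:cv2.imwrite("pics/h%d.png"%i,im[:,:,::-1])
E
python3 v.py top p16 160 120 350 260; python3 v.py scene s16 200 50 380 190
```

```text
[577.02  41.38  23.3 ] [  0.4 -16.9   6.3] [-3.02  0.15  0.63]
[577.01  41.38  23.31] [  1.  -15.    5.4] [-2.75  0.08  0.62]
[577.06  41.37  23.3 ] [ -0.1 -14.8   5.4] [-2.71  0.19  0.61]
[577.04  41.36  23.32] [ -0.  -14.9   6. ] [-2.69  0.1   0.6 ]
[577.02  41.38  23.29] [  0.5 -15.2   6.1] [-2.71  0.15  0.61]
[577.02  41.37  23.29] [  0.6 -14.2   5.6] [-2.74  0.14  0.61]
[577.03  41.38  23.3 ] [  0.8 -14.5   5.2] [-2.72  0.14  0.67]
[577.01  41.36  23.28] [ -0.2 -13.8   5.7] [-2.68  0.09  0.66]
27.025 [577.   41.4  23.3] [  0.7 -14.9   5.7] [179.9   1.2  91.5]
scale 4.105263157894737
27.075 [577.   41.4  23.3] [ -0.  -14.8   5.9] [179.9   1.2  91.5]
scale 4.142857142857143
```

View pics/p16.png

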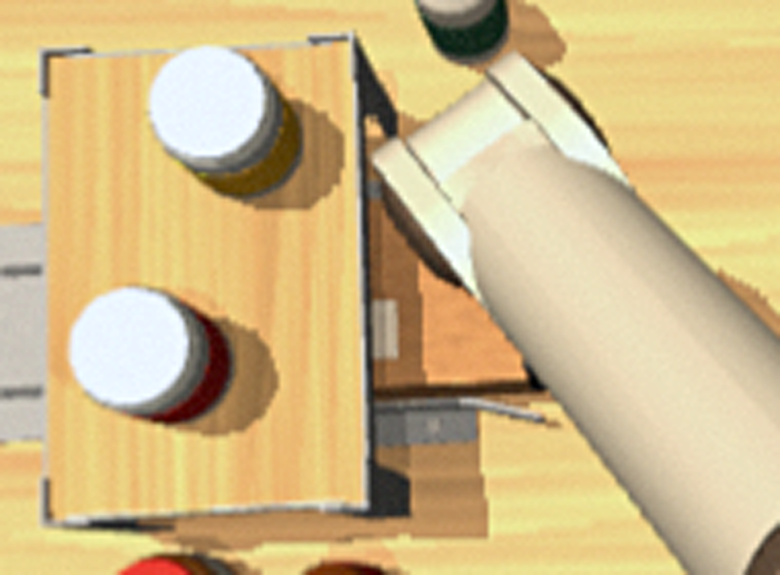

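View pics/s16.png

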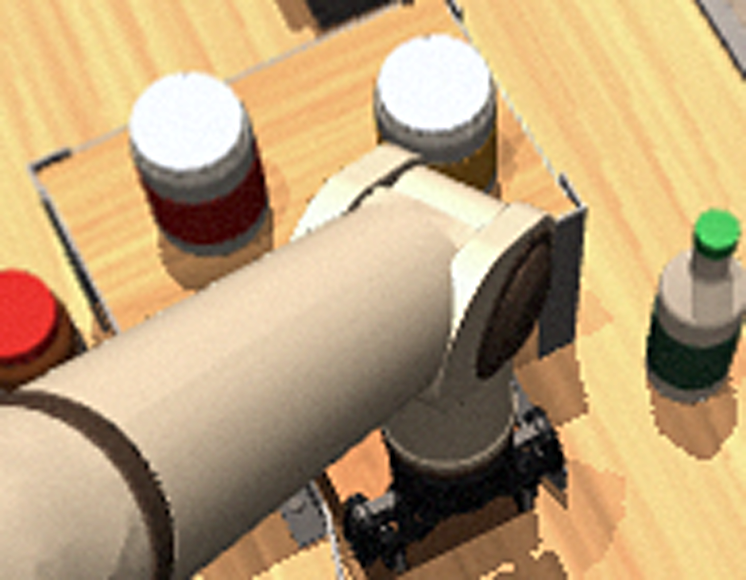

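Run:
```python
from m2 import *
a=LANE[2];R=np.array([[np.cos(a),np.sin(a)],[-np.sin(a),np.cos(a)]])
for uv in [(160+533/4.1053,120+370/4.1053)]:
    print(R@(unproj("top",uv,95)-LANE[:2]))
# check with p14 : outer corner vs TCP
print(R@(unproj("top",(200+480/4.1053,120+375/4.1053),95)-LANE[:2]), R@(np.array([580.3,-32.8])-LANE[:2]))
print(R@(np.array([577,41.4])-LANE[:2]))
```

```text
[-60.24464393  -9.63606878]
[-67.40652548 -84.65401889] [  0.17868218 -97.54499768]
[ -0.76048707 -23.27758921]
```

Emit:
{"name": "play_rows", "arguments": {
  "xyz": [
    [0.006,0,0],
    [0.0064,0,0],
    [0.0068,0,0],
    [0.0068,0,0],
    [0.0068,0,0],
    [0.0068,0,0],
    [0.0068,0,0],
    [0.0068,0,0]
  ],
  "roll": [0,0,0,0,0,0,0,0],
  "hand": [-1,-1,-1,-1,-1,-1,-1,-1]
}}

```text
t: 28.12
tool_pos: [576.9, 40.7, 23.3]
ee_rot: [-180.0, 1.8, 91.4]
wrist_force: [0.5, -18.3, 6.6]
grip_width: 85.6
```

Run:
```python
from h import *
for i in range(4):
    s=get_state();print(s['tool_pos'].round(2),s['wrist_force'].round(1),s['ee_rot'].round(1)); im=capture("top")
```

```text
[576.88  40.67  23.29] [  0.5 -18.3   6.6] [-180.     1.8   91.4]
[576.9   40.71  23.3 ] [  0.4 -16.3   7.7] [-180.     1.8   91.4]
[576.89  40.72  23.3 ] [  1.1 -16.9   7.2] [-180.     1.8   91.4]
[576.89  40.73  23.31] [ -0.2 -17.3   6.2] [-180.     1.8   91.4]
```

Emit:
{"name": "play_rows", "arguments": {
  "xyz": [
    [0.0075,0,0],
    [0.0079,0,0],
    [0.0083,0,0],
    [0.0083,0,0],
    [0.0083,0,0],
    [0.0083,0,0],
    [0.0083,0,0]
  ],
  "roll": [0,0,0,0,0,0,0],
  "hand": [-1,-1,-1,-1,-1,-1,-1]
}}

```text
t: 29.2
tool_pos: [576.7, 39.9, 23.3]
ee_rot: [-179.8, 2.5, 91.2]
wrist_force: [-0.2, -20.2, 9.0]
grip_width: 85.5
```

Run:
```python
from h import *
for i in range(3):
    s=get_state();print(s['tool_pos'].round(2),s['wrist_force'].round(1),s['ee_rot'].round(1)); im=capture("top")
```

```text
[576.74  39.87  23.34] [ -0.2 -20.2   9. ] [-179.8    2.5   91.2]
[576.73  39.86  23.35] [ -0.5 -20.3   8.7] [-179.8    2.5   91.2]
[576.74  39.85  23.33] [ -0.2 -20.3   9.2] [-179.8    2.5   91.2]
```

Emit:
{"name": "play_rows", "arguments": {
  "xyz": [
    [0.004,0,0],
    [0,0,0],
    [-0.004,0,0],
    [-0.01,0,0],
    [-0.02,0,0],
    [-0.04,0,0],
    [-0.07,0,0],
    [-0.1,0,0],
    [-0.13,0,-0.03],
    [-0.16,0,-0.08],
    [-0.19,0,-0.13],
    [-0.22,0,-0.18],
    [-0.25,0,-0.2],
    [-0.27,0,-0.2],
    [-0.27,0,-0.2]
  ],
  "roll": [0,0,0,0,0,0,0,0,0,0,0,0,0,0,0],
  "hand": [-1,-1,-1,-1,-1,-1,-1,-1,-1,-1,-1,-1,-1,-1,-1]
}}

```text
t: 31.22
tool_pos: [581.1, -224.0, 233.1]
ee_rot: [-179.7, 2.5, 90.9]
wrist_force: [0.4, 0.6, -0.5]
grip_width: 85.3
```

```bash
python3 v.py top p17 140 110 340 260; python3 v.py scene s17 190 60 390 210
```

```text
31.225 [ 581.1 -224.   233.1] [ 0.4  0.6 -0.5] [-179.7    2.5   90.9]
scale 3.8666666666666667
31.275 [ 581.3 -221.7  232.9] [-0.4  0.1 -0.3] [-179.7    2.4   91.1]
scale 3.8666666666666667
```

View pics/p17.png

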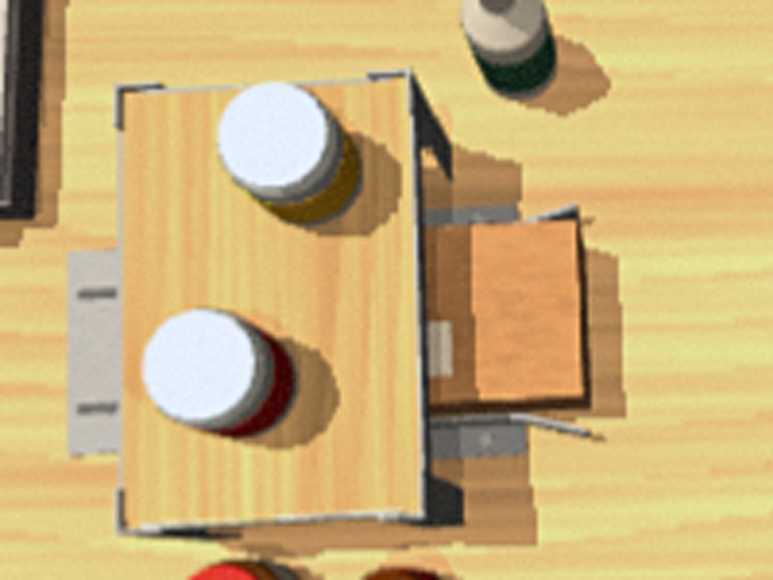

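View pics/s17.png

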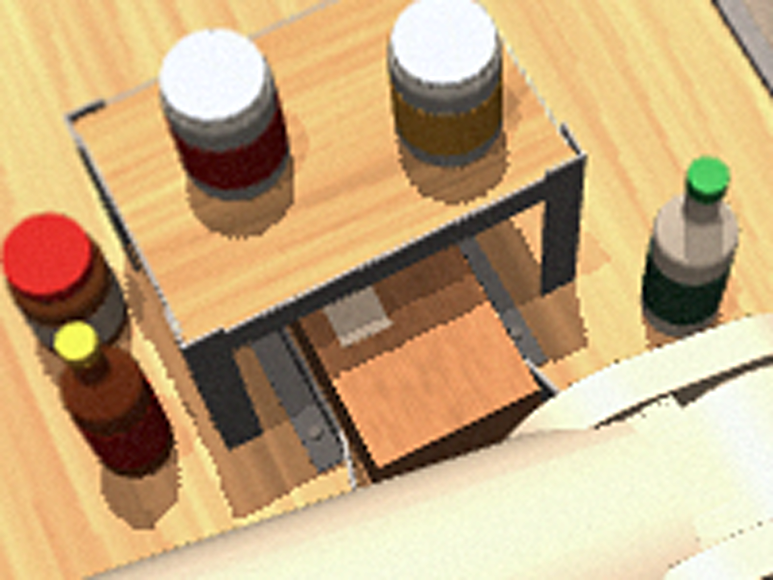

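Run:
```python
from m2 import *
a=LANE[2];R=np.array([[np.cos(a),np.sin(a)],[-np.sin(a),np.cos(a)]])
k=3.86667
P=[R@(unproj("top",np.array(p)/k+[140,110],95)-LANE[:2]) for p in [(577,222),(584,398)]]
Q=[R@(unproj("scene",np.array(p)/k+[190,60],95)-LANE[:2]) for p in [(541,390),(375,468)]]
print(P,Q)
for A in(P,Q): d=A[0]-A[1]; print(np.linalg.norm(d),np.arctan2(d[1],d[0]),(A[0]+A[1])/2)
b=cv2.imread("pics/top0.png");n=capture("top")[:,:,::-1]
d=cv2.absdiff(b,n).max(2);d[:,330:]=0
print(np.argwhere(d>60).shape, [int(x) for x in (np.argwhere(d>60).min(0).tolist()+np.argwhere(d>60).max(0).tolist())])
```

```text
[array([ 61.09882592, -12.78266192]), array([-68.2381729 , -12.65688449])] [array([ 66.74798289, -13.74674786]), array([-63.88920488, -11.12006307])]
129.33705997412451 -0.0009724780264005682 [ -3.56967349 -12.71977321]
130.66359210616457 -0.02010400680848019 [  1.42938901 -12.43340546]
(299, 2) [167, 252, 216, 292]
```

```bash
python3 -c "
from bench import *;print(close_job())"
```

```text
the job is handed in; nothing more can be done
None
```

I tipped the carton over towards the lane onto its broad side and squared it with a side push. Then I slid it between the guides, pressed the row against the end stop, backed the hand clear and handed in at about 31 s. No verdict was reported.

**Press:** The row stopped moving and the hand held it for over a second, at a wrist force of about 17 N and then 20 N. Sliding both cartons took about 8 to 10 N, so I estimate 8 to 12 N on the stop. I had no direct reading of the force there.

**Final picture:**
- **Sideways:** the carton's outer end is 1 to 4 mm from the middle line. The top camera put it 3.6 mm to one side, the scene camera 1.4 mm to the other.
- **Square:** within about 0.02 rad.
- **Depth:** the outer end is about 12.5 mm outside the mouth, give or take 3 mm. That puts the carton's centre about 87.5 mm inside, against a required minimum of 85.5 mm, so the margin is small. It fits an end stop clamped near the shallow end of its range.
- **Bystanders:** I saw no movement in the bottles, jar or tins.

**Not checked or not in agreement:**
- The joint between the two cartons is hidden under the riser, so I judged it closed from the force alone.
- The first tipping approach, with the tool at 169 mm height, passed over the carton without touching it. The fingertips appeared to sit about 30 mm higher than I worked out, so I went 31 mm lower. I did not find the cause.

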